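Load the sample cassette into a sloping reader and cover it

TASK

Load the reader: seat the metal sample cassette fully home in the small well of the reader's sloping pocket and let go of it, then seat the light hood squarely over it, fully down inside the pocket's raised rim. Set both parts down, do not drop them, and leave the other things on the bench where they are.

Things in the scene. Friction and masses are not known exactly. Their poses are not given: they have to be found in the camera images.
- reader: The reader: white and grey bench instrument, fixed, 172 mm wide, about 195 mm deep, 112 mm high at the back, with a sloping stepped pocket that faces the robot. Origin on the bench, below the well.
- well (a point): Centre of the floor of the small well in the pocket, 85 mm above the bench. z: the pocket's normal, leaning 28 degrees from vertical towards the robot; parts go in along -z. x: up the slope, away from the robot; y: level across. The well is 61 (x) by 45 (y) mm, 10 mm deep, with 2 mm lead-in chamfers.
- ledge (a point): Centre of the wider step of the pocket, 10 mm above the well floor, same axes as the well. The flat ledge is 96 (x) by 126 (y) mm; a raised rim 8 mm high surrounds it (outside 126 by 152 mm). Nothing stands above the rim.
- cassette_mid (a point): Sample cassette: loose aluminium block 56 (x) by 40 (y) by 32 (z) mm, round glass window in its top, 0.1 to 0.21 kg, flat on the bench to one side of the reader. This point: its centre, 16 mm above its underside; z up. It fits the well with its long side along the well's x, either way round, 2.5 mm play each side; seated, it stands 22 mm above the ledge.
- hood_mid (a point): Light hood: loose grey plastic upturned box 90 (x) by 120 (y) by 33 mm, 27 mm deep inside, 0.15 to 0.31 kg, open side down on the bench. Grip rib along x on top: 60 long, 12 thick, 28 tall. This point: half-way up, 30.5 mm over its lower edge; the rib spans 2.5 to 30.5 mm above it; z up. Rests on the ledge, its x along the well's x, either way round, 3 mm play each side. Put on first, it blocks the well.
- cassette: the same cassette; origin at the centre of its underside
- hood: the same hood; origin at the centre of its lower edge
- slidebox: bystander: white slide box with a clear lid, 87 x 57 x 36 mm, origin at the centre of its underside; leave it alone
- reagent: bystander: amber bottle, 48 mm diameter, 95 mm tall, origin at the centre of its underside; leave it alone
- jar: bystander: clear specimen jar, 52 mm diameter, 60 mm tall, origin at the centre of its underside; leave it alone

How it is judged:
On the way:
1. the cassette is fully home in the well and let go, with the hood still away from the pocket (x of cassette_mid in the frame of well between -0.005 and 0.005 m and y of cassette_mid in the frame of well between -0.005 and 0.005 m and z of cassette_mid in the frame of well between 0.013 and 0.019 m and angle between the z axis of cassette_mid and the z axis of well, either way round below 0.07 rad and contact force between the fingers and cassette below 0.1 N and distance between hood_mid and well above 0.1 m), for 0.2 s.
At the end, for the whole second after the job is handed in: The cassette is fully home in the well (within 3 mm of its seated height, 5 mm of centre, 4 degrees of square with the well floor) and the hood is fully down on the ledge inside the rim over it (within 3 mm of its seated height, 6 mm of centre, 3 degrees of square with the ledge), both at rest (x of cassette_mid in the frame of well between -0.005 and 0.005 m and y of cassette_mid in the frame of well between -0.005 and 0.005 m and z of cassette_mid in the frame of well between 0.013 and 0.019 m and angle between the z axis of cassette_mid and the z axis of well, either way round below 0.07 rad and x of hood_mid in the frame of well between -0.006 and 0.006 m and y of hood_mid in the frame of well between -0.006 and 0.006 m and z of hood_mid in the frame of well between 0.0375 and 0.0435 m and angle between the z axis of hood_mid and the z axis of well, either way round below 0.05 rad and linear speed of each of cassette, hood below 0.02 m/s); the robot touches nothing.
It fails at once if a bystander is shifted by more than 30 mm (distance of any of slidebox, reagent, jar from where it was at the start of the episode above 0.03 m).
It fails at once if the cassette or the hood is dropped: it moves faster than 0.5 m/s with no finger on it (a free fall of about 13 mm) ((linear speed of cassette above 0.5 m/s and contact force between the fingers and cassette below 0.1 N) or (linear speed of hood above 0.5 m/s and contact force between the fingers and hood below 0.1 N)).
It also fails if it takes over 59 s, if anything falls off the work surface, if the arm or the gripper's body presses on something with over 40 N, if the wrist force passes 120 N, or if a joint passes its speed limit or range.

ROBOT

A 7-joint arm with a two-finger parallel gripper is mounted at the origin on the work surface. World frame = base frame: x ahead of the robot, y to its left, z up, the work surface at z = 0. Lengths are in m, angles in rad, forces in N, time in s.
With the tool pointing down it reaches from about 0.425 to 0.925 m from the base axis. Payload 6.8 kg.
Tool frame: the origin (TCP) lies at the very end of the fingers, on their centre line; the grasp point (between the pads) lies bot.hold_point_z behind it (bot.hold_point_z is the distance from the TCP to the grasp point, in m); x points along the fingers, z is the direction in which the jaws open and shut, and the axes are right-handed (so a half turn about x gives the same grasp; the last joint's range is limited). The gripper opens to 85 mm and grips with 20 to 120 N. Pads are 22 mm wide; open, the fingers measure 114 mm over their backs; the gripper's body (76 mm by 85 mm) begins 54 mm behind the grasp point. The pads swing forward as they close: fully open they stand 13 mm farther back than shut.
Start: joints at [1.145, 0.477, 0.022, 1.555, -0.011, 1.109, -0.083], TCP at [0.211, -0.641, 0.231] pointing down, gripper open.
Joint ranges: [-2.96, 2.96], [-0.34, 2.1], [-1.41, 1.46], [0.24, 2.44], [-1.37, 4.51], [0.17, 1.92], [-2.96, 2.96]. Speed limits (rad/s): [2.39, 2.39, 3.14, 3.14, 3.14, 3.14, 3.14].

INTERFACE

Orientations are given as a unit quaternion [w, x, y, z].
In Python, from station import bot gives the robot as it stands.
- The arm moves only by the tool drive_tool, never from a script. Its arguments are lists of equal length, an entry for each row: "slide": the shift along the world's x, y, z in mm, a list of three; "turn": the turn, a rotation vector about the world's x, y, z in rad, a list of three; "gripper": the opening, from 0 (shut) to 1 (fully open). A call has 1 to 10 rows; each row is the pose to reach, as a shift and turn from the pose measured when the call began; what a row does not reach only later rows make up. A row lasts 1/10 s, in which the tool goes at most 50 mm and 8.59 degrees, less where a joint would pass 70% of its speed; a pose out of reach is approached as far as the arm can. A call with a gripper value outside its range is refused whole. The fingers move at their own pace and stop on an object; "squeeze" is the grip in N (left out, the last holds). Time passes only in rows, so rows that repeat a pose let the fingers close. It gives the time, the measured TCP pose, the force and the opening at its end, in the units of the state.
- bot.get_obs(): the state, without advancing time (a new reading comes with each control period).
- bot.read_camera(name): name is "side" or "top" or "wrist"; returns a dict with "color" (480x640x3 uint8, red, green, blue), "fovy" (degrees; the focal length in pixels is half the picture's height over the tangent of half this angle, whatever the lens; pixels are square), "cx", "cy" (the principal point, pixels), "R" (3x3) and "t" (3): a world point X has camera coordinates R X + t. Camera axes: x right, y down, z forward; pixel columns grow to the right and rows downward; lengths in m; the calibration is good to about 2 mm. A picture is of the moment at which its call begins. There is no depth.
- bot.hand_in(): hands the job in, once; it reports no verdict.
The state is a dict: "t": time; "q": joint angles; "joint_vel": joint speeds; "joint_torque": joint torques, N m; "eef_pos": TCP position; "tool_rot": TCP orientation; "contact_force": force on the tool from outside, world axes, zero at the start; "torque": the same for the moment, N m; "gripper_width": opening from 0.0 (shut) to 1.0 (fully open).
Only numpy, scipy, OpenCV 4.12 (cv2) and the standard library are available. Lean on these libraries where they do the work, as an engineer would, in place of code of your own. Each camera call takes 0.05 s, during which the arm holds its last target.

## Working session

There is one attempt and no reset: what is moved stays moved. The work goes in short steps, Python scripts to look and compute and a tool call to move; the robot and the scene stay as the last step left them, time stands still between calls to the robot, and variables do not carry over. Pictures are saved under pics/ and viewed, and the job is handed in when it is done.

Besides the shell and the picture viewer there is one more tool, called as a command line: name --argument value ..., lists and objects as JSON in quotes. drive_tool: Moves the arm, as the interface text tells. Its arguments: {"type":"object","properties":{"slide":{"type":"array"},"turn":{"type":"array"},"gripper":{"type":"array"},"squeeze":{"type":"number"}},"required":["slide","turn","gripper"]}

```bash
ls; mkdir -p pics; python3 - <<'E'
from station import bot
import cv2,numpy as np
o=bot.get_obs();print(o, bot.hold_point_z)
for n in ["side","top","wrist"]:
    c=bot.read_camera(n)
    cv2.imwrite(f"pics/{n}0.png",c["color"][:,:,::-1])
    print(n,c["fovy"],c["cx"],c["cy"],np.round(c["R"],4).tolist(),np.round(c["t"],4).tolist(), "pos",np.round(-c["R"].T@c["t"],3))
E
```

```text
pics
{'t': 0.0, 'q': array([ 1.14486996,  0.47777954,  0.02236938,  1.55644591, -0.01149725,
        1.10928007, -0.08308042]), 'joint_vel': array([-0.00187314, -0.00062631, -0.00037477, -0.00028003,  0.00077281,
       -0.00060327, -0.00017069]), 'joint_torque': array([-8.60851674e-05, -5.96448183e+01,  1.60806946e+00, -2.81192994e+01,
        1.25661868e-02,  9.41758510e-03,  1.76048854e-05]), 'eef_pos': array([ 0.21072589, -0.64065207,  0.2303424 ]), 'tool_rot': array([ 0.5722857 ,  0.4148988 ,  0.57336556, -0.4142463 ]), 'contact_force': array([ 0.61592365, -0.93120716, -0.0602855 ]), 'torque': array([0.02674203, 0.01273609, 0.04476706]), 'gripper_width': 1.0014632835911956} 0.0187
side 45.819127336221705 319.8020035608849 236.34777843169908 [[-0.9009, -0.434, 0.0026], [-0.3343, 0.69, -0.642], [0.2768, -0.5792, -0.7667]] [0.5524, 0.2402, 0.9971] pos [0.302 0.652 0.917]
top 52.71869775189015 317.07723443912556 243.776464271139 [[-0.0066, -1.0, -0.0012], [-0.9895, 0.0067, -0.1444], [0.1444, 0.0003, -0.9895]] [0.0322, 0.587, 1.1588] pos [0.414 0.028 1.231]
wrist 64.21545897373426 323.03973875284305 240.80948098854304 [[0.3134, -0.9496, -0.0013], [-0.9163, -0.3028, 0.262], [-0.2492, -0.0809, -0.9651]] [-0.6753, -0.0342, 0.3793] pos [ 0.275 -0.621  0.374]
```

View pics/side0.png

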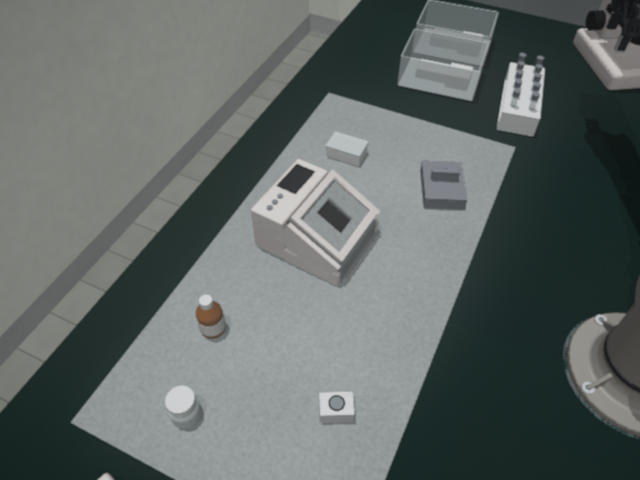

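View pics/top0.png

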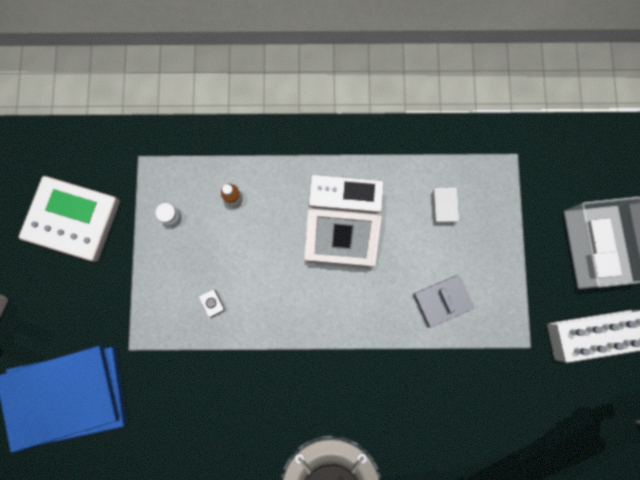

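View pics/wrist0.png

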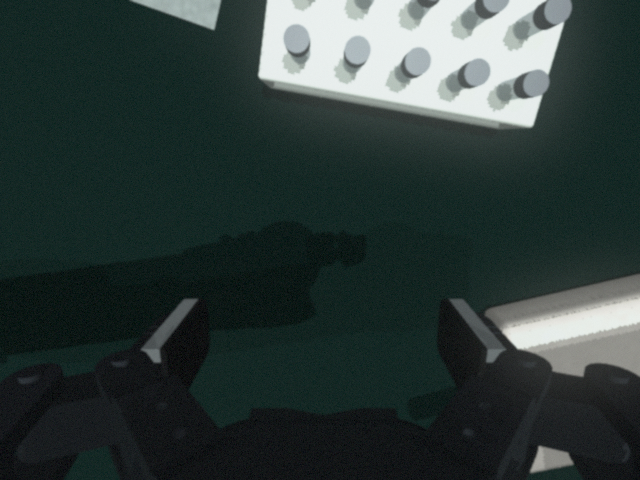

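```bash
cat > h.py <<'E'
import numpy as np,cv2,pickle
from scipy.spatial.transform import Rotation as Rn
from station import bot
def cam(n,tag=None):
    c=bot.read_camera(n); 
    if tag:
        cv2.imwrite(f"pics/{tag}.png",c["color"][:,:,::-1]); pickle.dump(c,open(f"pics/{tag}.pkl","wb"))
    return c
def load(tag): return pickle.load(open(f"pics/{tag}.pkl","rb"))
def P(c):
    f=240/np.tan(np.radians(c["fovy"]/2))
    K=np.array([[f,0,c["cx"]],[0,f,c["cy"]],[0,0,1]])
    return K@np.c_[c["R"],c["t"]]
def proj(c,X):
    X=np.atleast_2d(X); p=np.c_[X,np.ones(len(X))]@P(c).T
    return p[:,:2]/p[:,2:]
def onz(c,px,z):
    f=240/np.tan(np.radians(c["fovy"]/2)); C=-c["R"].T@c["t"]
    px=np.atleast_2d(px); d=np.c_[(px[:,0]-c["cx"])/f,(px[:,1]-c["cy"])/f,np.ones(len(px))]@c["R"]
    return C+d*((z-C[2])/d[:,2])[:,None]
def tri(c1,p1,c2,p2):
    X=cv2.triangulatePoints(P(c1),P(c2),np.array(p1,float).reshape(-1,2).T,np.array(p2,float).reshape(-1,2).T)
    return (X[:3]/X[3]).T
def R_tool():
    w,x,y,z=bot.get_obs()["tool_rot"]; return Rn.from_quat([x,y,z,w])
def crop(tag,x0,y0,w,h,s,out):
    im=cv2.imread(f"pics/{tag}.png")[y0:y0+h,x0:x0+w]
    cv2.imwrite(f"pics/{out}.png",cv2.resize(im,None,fx=s,fy=s,interpolation=cv2.INTER_CUBIC))
E
python3 - <<'E'
from h import *
for n in ["side","top"]: cam(n,n+"1")
# combined zoom sheet for top
crop("top1",185,280,60,45,8,"tc"); crop("top1",400,265,90,70,8,"th"); crop("top1",295,165,100,110,5,"tr")
crop("side1",305,375,60,55,8,"sc"); crop("side1",410,150,70,70,8,"sh"); crop("side1",240,150,150,140,4,"sr")
def sheet(a,o):
    ims=[cv2.imread(f"pics/{x}.png") for x in a]; H=max(i.shape[0] for i in ims)
    cv2.imwrite(f"pics/{o}.png",np.hstack([cv2.copyMakeBorder(i,0,H-i.shape[0],0,0,0) for i in ims]))
print(R_tool().as_matrix().round(3))
t=load("top1"); print(onz(t,[[211,303],[444,300],[342,237],[168,215],[230,193],[446,205]],0.03).round(3))
E
```

```text
[[-0.     0.95   0.312]
 [ 0.001  0.312 -0.95 ]
 [-1.    -0.    -0.001]]
[[ 0.443  0.291  0.03 ]
 [ 0.447 -0.284  0.03 ]
 [ 0.606 -0.034  0.03 ]
 [ 0.665  0.405  0.03 ]
 [ 0.721  0.249  0.03 ]
 [ 0.686 -0.299  0.03 ]]
```

```bash
python3 - <<'E'
import cv2
for n in ["tc","th","tr","sc","sh","sr"]: print(n,cv2.imread(f"pics/{n}.png").shape)
E
```

```text
tc (360, 480, 3)
th (560, 720, 3)
tr (550, 500, 3)
sc (440, 480, 3)
sh (560, 560, 3)
sr (560, 600, 3)
```

View pics/tr.png

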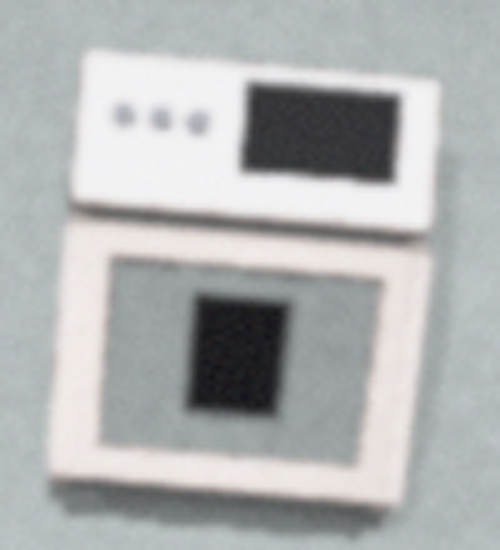

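View pics/sr.png

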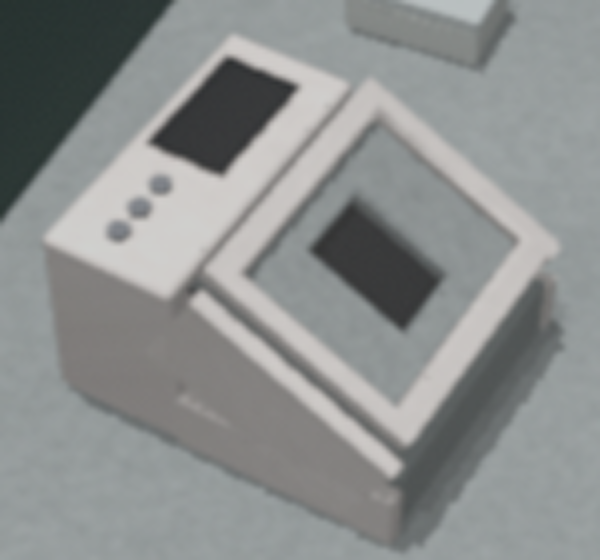

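View pics/th.png

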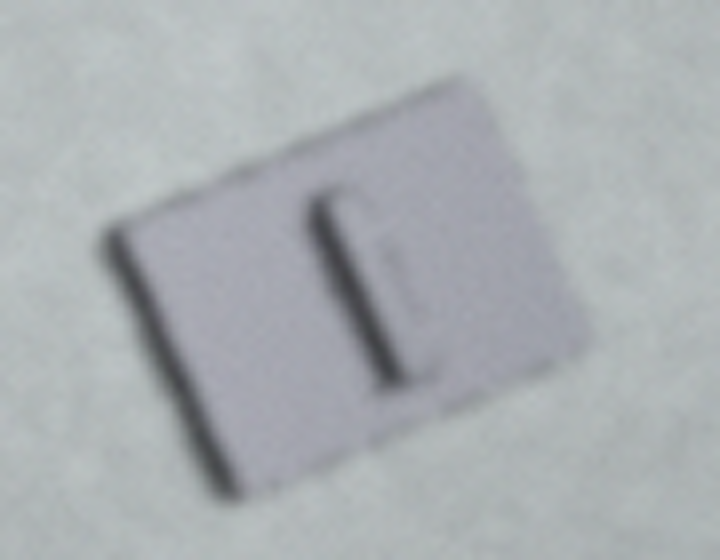

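View pics/tc.png

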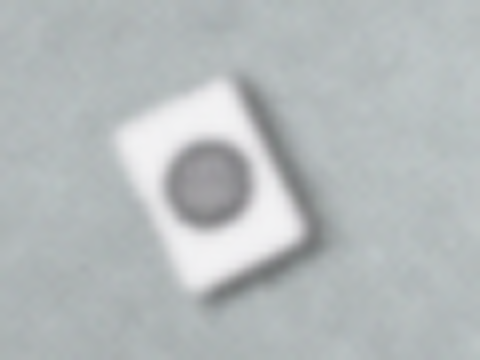

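```bash
cat > fitr.py <<'E'
from h import *
from scipy.optimize import least_squares
a=np.radians(28)
def Rw(yaw,tilt=a): return (Rn.from_euler('z',yaw)*Rn.from_euler('y',-tilt)).as_matrix()
E
python3 - <<'E'
from fitr import *
t=load("top1");s=load("side1")
o=np.array([[68,222],[432,248],[400,505],[50,480]])/5+[295,165]
os=np.array([[207,270],[372,82],[560,243],[408,443]])/4+[240,150]
i=np.array([[110,258],[383,283],[357,465],[100,443]])/5+[295,165]
print("rim corners",tri(t,o,s,os).round(4).tolist())
m=np.array([[63,76,18],[63,-76,18],[-63,-76,18],[-63,76,18]])/1e3
mi=np.array([[30.5,22.5,10],[30.5,-22.5,10],[-30.5,-22.5,10],[-30.5,22.5,10]])/1e3
wt=np.array([[195,297],[288,300],[275,412],[187,407]])/5+[295,165]
def res(p,full=False):
    X=m@Rw(p[3]).T+p[:3]
    r=np.r_[(proj(t,X)-o).ravel(),(proj(s,X)-os).ravel()]
    return r
f=least_squares(res,[.62,-.03,.085,0]);print(f.x.round(4),f.fun.round(1))
X=mi@Rw(f.x[3]).T+f.x[:3];print((proj(t,X)-wt).round(1))
E
```

```text
rim corners [[0.6504, 0.0466, 0.1403], [0.6438, -0.1234, 0.1157], [0.5299, -0.1119, 0.0595], [0.5401, 0.0574, 0.0844]]
[ 0.5991 -0.032   0.0858 -0.092 ] [ 3.5  0.8 -3.9  1.1 -3.6 -0.1  3.4 -0.5 -0.3 -0.1 -0.4 -1.5 -0.4 -0.6
  0.5  0.6]
[[-0.1  0. ]
 [ 0.3  1. ]
 [ 0.4  2.8]
 [-0.7  2.2]]
```

View pics/sc.png

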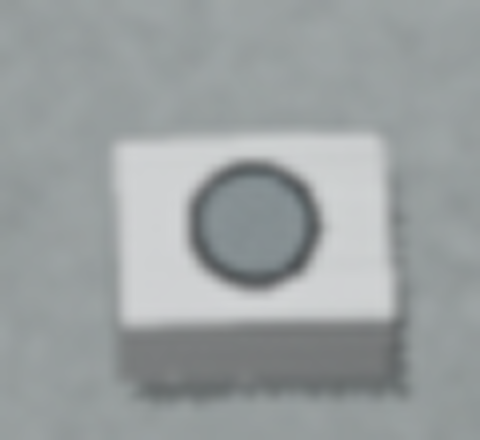

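View pics/sh.png

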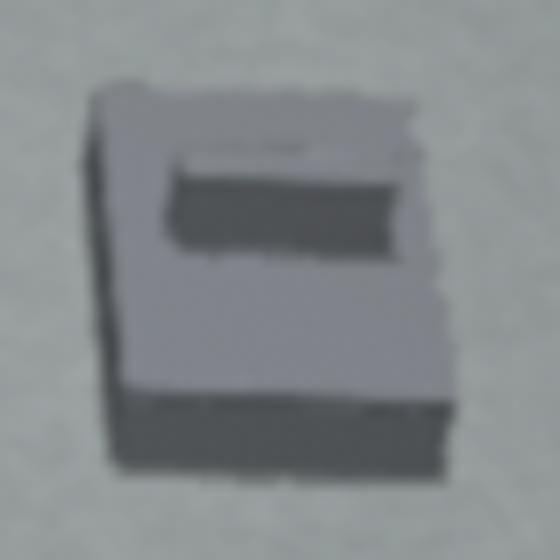

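drive_tool --slide '[[190,340,130],[190,340,130],[190,340,130],[190,340,130],[190,340,130],[190,340,130],[190,340,130],[190,340,130],[190,340,130],[190,340,130]]' --turn '[[0,0,0.1],[0,0,0.1],[0,0,0.1],[0,0,0.1],[0,0,0.1],[0,0,0.1],[0,0,0.1],[0,0,0.1],[0,0,0.1],[0,0,0.1]]' --gripper '[1,1,1,1,1,1,1,1,1,1]'

```text
t: 1.25
eef_pos: [0.4022, -0.2993, 0.3617]
tool_rot: [0.594, 0.384, 0.593, -0.384]
contact_force: [0.1, -0.4, -0.4]
gripper_width: 1.001
```

```bash
python3 - <<'E'
from h import *
cam("wrist","w1"); print(bot.get_obs()["eef_pos"],R_tool().as_matrix().round(3).tolist())
E
```

```text
[ 0.40069344 -0.30114341  0.36088398] [[-0.0, 0.914, 0.407], [0.0, 0.407, -0.914], [-1.0, -0.0, -0.0]]
```

View pics/w1.png

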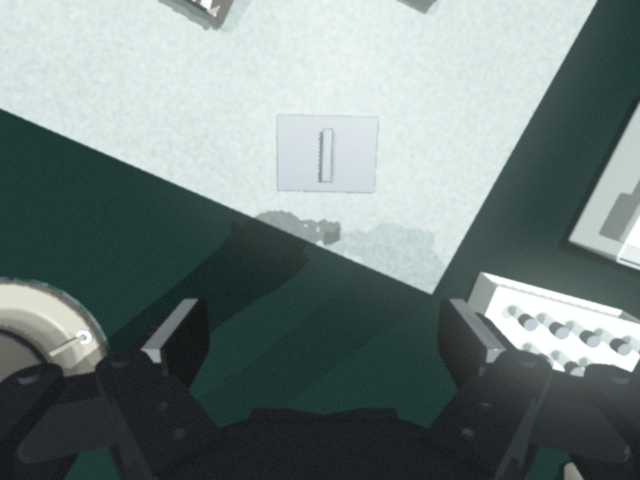

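drive_tool --slide '[[110,270,0],[110,270,0],[110,270,0],[110,270,0],[110,270,0],[110,270,0],[110,270,0],[110,270,0]]' --turn '[[0,0,0],[0,0,0],[0,0,0],[0,0,0],[0,0,0],[0,0,0],[0,0,0],[0,0,0]]' --gripper '[1,1,1,1,1,1,1,1]'

```text
t: 2.1
eef_pos: [0.5106, -0.0328, 0.3598]
tool_rot: [0.592, 0.385, 0.593, -0.386]
contact_force: [-0.3, -0.7, 0.1]
gripper_width: 1.001
```

```bash
python3 - <<'E'
from h import *
cam("wrist","w2"); print(bot.get_obs()["eef_pos"],R_tool().as_matrix().round(3).tolist())
crop("w1",250,90,160,120,5,"w1h")
crop("w2",180,0,400,300,2,"w2r")
E
```

```text
[ 0.51034844 -0.03390798  0.35990373] [[-0.002, 0.915, 0.404], [-0.001, 0.404, -0.915], [-1.0, -0.002, -0.0]]
```

View pics/w2.png

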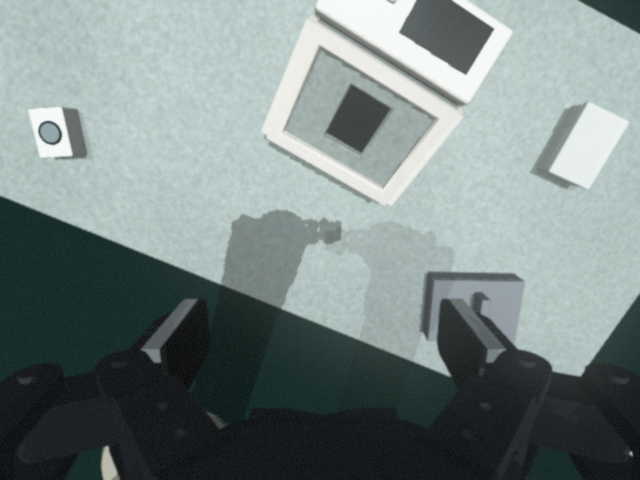

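View pics/w1h.png

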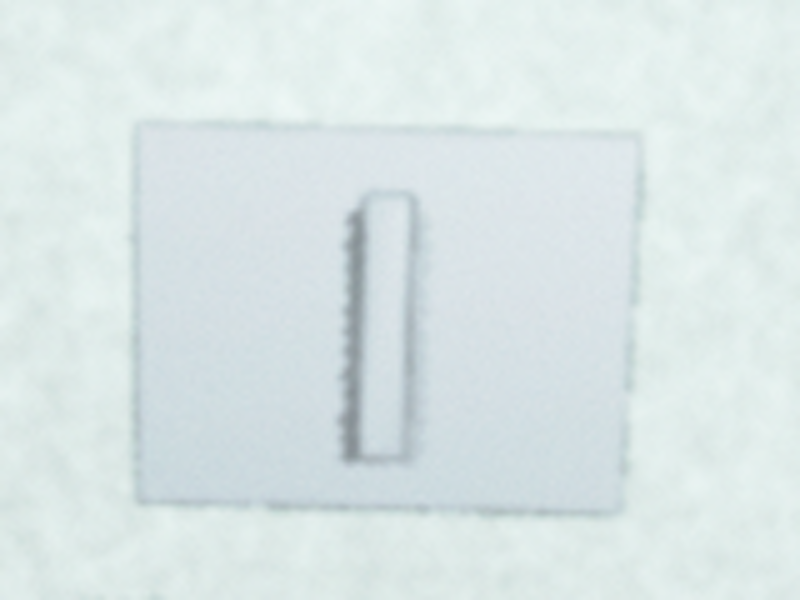

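View w2r.

View pics/w2r.png

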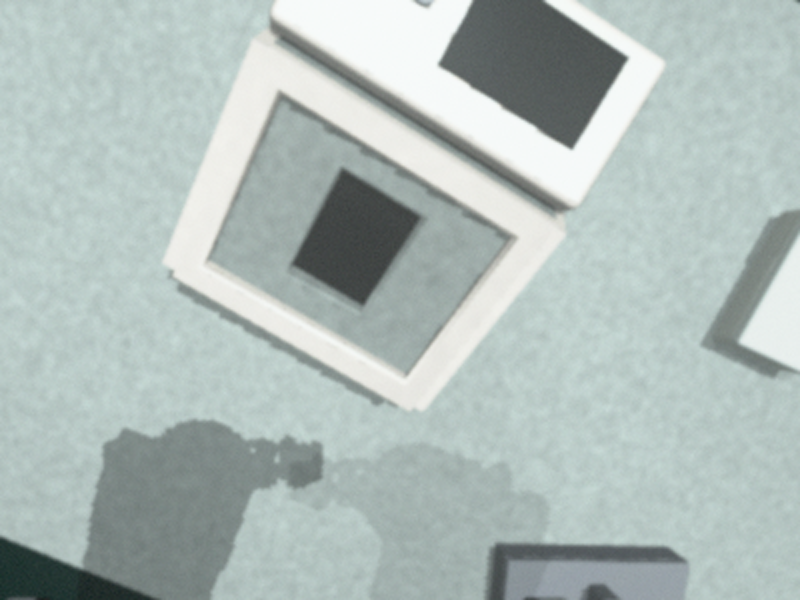

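```bash
cat >> fitr.py <<'E'
def Rtool_at(yaw,tilt=a):
    W=Rw(yaw,tilt); return np.c_[-W[:,2],W[:,0],-W[:,1]]
def delta(pos,Rt):
    o=bot.get_obs(); d=(np.array(pos)-o["eef_pos"])*1000
    rv=(Rn.from_matrix(Rt)*R_tool().inv()).as_rotvec()
    print("slide",d.round(1),"turn",rv.round(3),"deg",np.degrees(np.linalg.norm(rv)).round(1))
E
python3 - <<'E'
from fitr import *
t=load("top1");s=load("side1");w=load("w2")
os=np.array([[207,270],[372,82],[560,243],[408,443]])/4+[240,150]
ow=np.array([[262,38],[563,232],[417,408],[167,265]])/2+[180,0]
fl=np.array([[343,168],[420,217],[364,304],[293,266]])/2+[180,0]
print(tri(w,ow,s,os).round(4).tolist())
m=np.array([[63,76,18],[63,-76,18],[-63,-76,18],[-63,76,18]])/1e3
mf=np.array([[30.5,22.5,0],[30.5,-22.5,0],[-30.5,-22.5,0],[-30.5,22.5,0]])/1e3
for use in ("ws","w","s","wsf"):
  def res(p):
    X=m@Rw(p[3]).T+p[:3]; Xf=mf@Rw(p[3]).T+p[:3]
    r=[]
    if "w" in use: r.append((proj(w,X)-ow).ravel())
    if "s" in use: r.append((proj(s,X)-os).ravel())
    if "f" in use: r.append((proj(w,Xf)-fl).ravel())
    return np.concatenate(r)
  f=least_squares(res,[.62,-.03,.085,0]);print(use,f.x.round(4),f.fun.round(1))
# hood: body top corners z=33
w1=load("w1")
hb=np.array([[137,123],[640,132],[622,513],[139,502]])/5+[250,90]
rb=np.array([[365,192],[415,192],[407,458],[358,460]])/5+[250,90]
X=onz(w1,hb,.033);print(X.round(4).tolist(),X.mean(0).round(4)); R=onz(w1,rb,.061);print(R.round(4).tolist(),R.mean(0).round(4))
v=R[0]+R[1]-R[2]-R[3];print("rib yaw",np.arctan2(v[1],v[0])); v=X[0]+X[1]-X[2]-X[3];print("hood yaw",np.arctan2(v[1],v[0]))
# side view rib/hood
shb=np.array([[100,88],[418,104],[455,402],[120,385]])/8+[410,150]  # approx corners: far(+x,-y), far(-x,-y), near(-x,+y), near(+x,+y)
print(tri(w1,hb[[1,2,3,0]],s,shb).round(4).tolist())
p=f.x; delta(p[:3]+Rw(p[3])[:,2]*.15,Rtool_at(p[3]))
E
```

```text
[[0.6534, 0.0419, 0.1344], [0.6423, -0.1205, 0.1187], [0.5309, -0.109, 0.0617], [0.5451, 0.0519, 0.0754]]
ws [ 0.6027 -0.0313  0.0883 -0.1027] [ 3.4  1.8 -3.  -3.1 -4.7  1.5  1.4  3.8 -2.5 -1.7 -1.7 -2.7 -1.9 -1.4
 -1.9 -0.5]
w [ 0.6029 -0.0311  0.0946 -0.1032] [ 3.2 -0.8 -0.6 -3.9 -3.9  2.3  0.4  3.5]
s [ 0.6027 -0.0414  0.0736 -0.1023] [ 0.3 -0.1  0.2 -0.5 -0.6  0.2  0.1  0.4]
wsf [ 0.6019 -0.0318  0.0876 -0.1013] [ 3.4  3.2 -3.2 -2.2 -4.6  2.1  1.7  4.8 -2.  -1.5 -1.3 -2.5 -1.5 -1.2
 -1.4 -0.3  1.1 -2.2  1.5 -2.5 -1.4  1.  -1.5 -1.2]
[[0.4653, -0.2137, 0.033], [0.5121, -0.3224, 0.033], [0.4298, -0.3582, 0.033], [0.3832, -0.2482, 0.033]] [ 0.4476 -0.2856  0.033 ]
[[0.4726, -0.2692, 0.061], [0.4772, -0.2793, 0.061], [0.4228, -0.3022, 0.061], [0.4177, -0.2921, 0.061]] [ 0.4476 -0.2857  0.061 ]
rib yaw 0.39737658629004197
hood yaw 0.40444627807771727
[[0.5093, -0.3229, 0.0315], [0.4259, -0.3601, 0.0277], [0.3816, -0.2483, 0.0298], [0.4646, -0.2136, 0.0313]]
slide [  21.5    9.2 -139.9] turn [ 0.077 -0.49  -0.506] deg 40.6
```

drive_tool --slide '[[20,10,-120],[20,10,-120],[20,10,-120],[20,10,-120],[20,10,-120],[20,10,-120],[20,10,-120]]' --turn '[[0.077,-0.49,-0.506],[0.077,-0.49,-0.506],[0.077,-0.49,-0.506],[0.077,-0.49,-0.506],[0.077,-0.49,-0.506],[0.077,-0.49,-0.506],[0.077,-0.49,-0.506]]' --gripper '[1,1,1,1,1,1,1]'

```text
t: 2.85
eef_pos: [0.5302, -0.0259, 0.2402]
tool_rot: [0.587, 0.622, 0.333, -0.395]
contact_force: [0.7, -0.2, 0.6]
gripper_width: 1.0
```

```bash
python3 - <<'E'
from h import *
cam("wrist","w3"); print(bot.get_obs()["eef_pos"],R_tool().as_matrix().round(3).tolist(),bot.get_obs()["q"].round(2))
E
```

```text
[ 0.53109686 -0.0254971   0.24063523] [[0.466, 0.879, -0.101], [-0.049, -0.088, -0.995], [-0.883, 0.469, 0.002]] [ 0.28  0.04 -0.42  2.22  0.32  0.43 -2.07]
```

View pics/w3.png

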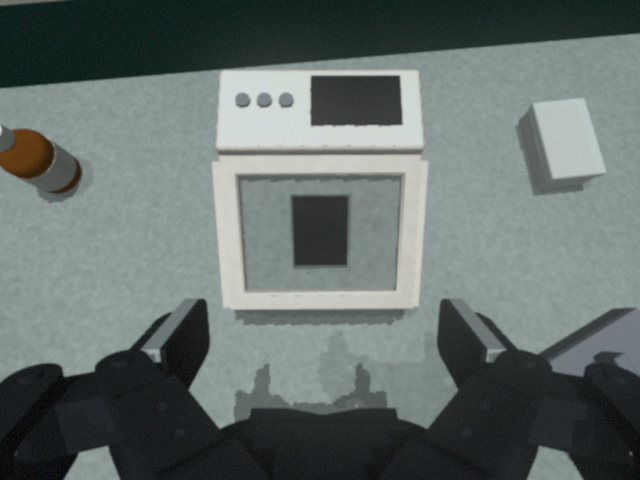

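```bash
python3 - <<'E'
from h import *
crop("w3",200,140,240,180,3.333,"w3r")
E
```

```text
(no output)
```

View pics/w3r.png

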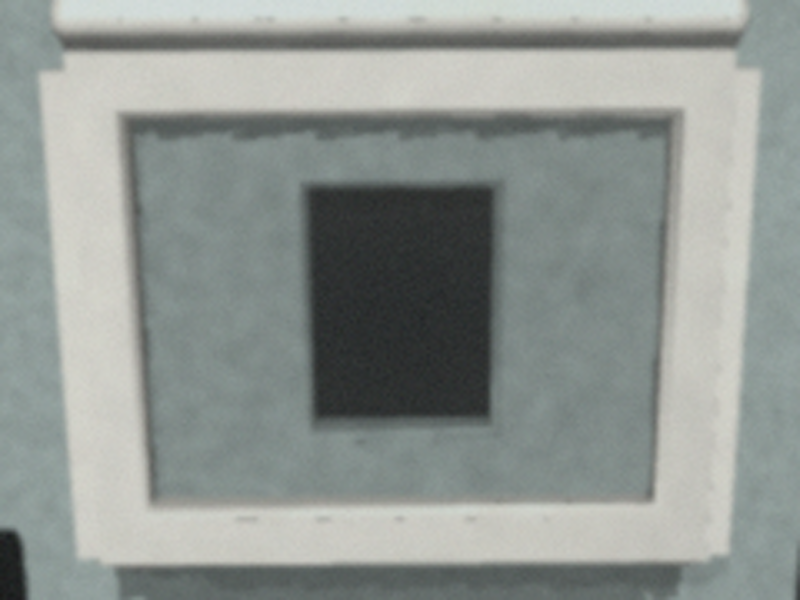

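```bash
python3 - <<'E'
from fitr import *
w=load("w3"); s=load("side1"); t=load("top1"); w2=load("w2")
sc=lambda a: np.array(a)/3.3333+[200,140]-0.35
rect=lambda hx,hy,z: np.array([[hx,hy,z],[hx,-hy,z],[-hx,-hy,z],[-hx,hy,z]])/1e3
black=sc([[308,187],[494,187],[490,416],[314,416]])
rimtop=sc([[120,112],[683,110]])
ledgebot=sc([[150,502],[653,500]])
def fit(zb,hb,use,tilt=False,z=None):
  def res(p):
    R=Rw(p[3],p[4] if tilt else a); q=p[:3].copy()
    if z is not None:q[2]=z
    r=[]
    if 'b' in use: r.append((proj(w,rect(*hb,zb)@R.T+q)-black).ravel())
    if 'r' in use: r.append((proj(w,(rect(48,63,18)@R.T+q)[:2])-rimtop).ravel())
    if 'l' in use: r.append((proj(w,(rect(48,63,10)@R.T+q)[2:])-ledgebot).ravel())
    return np.concatenate(r)
  f=least_squares(res,[.6,-.03,.085,-.1,a]); print(zb,hb,use,tilt,f.x.round(4),f.fun.round(1))
  return f.x
for use in ("b","rl","brl"):
  fit(8,(30.5,22.5),use); fit(10,(30.5,22.5),use); fit(0,(30.5,22.5),use)
fit(8,(30.5,22.5),"brl",True)
p=fit(8,(30.5,22.5),"brl",False,0.085)
C=-w["R"].T@w["t"]; print("cam in well", (Rw(p[3]).T@(C-p[:3])).round(3))
# project to other views
for c,n in ((t,"top"),(s,"side"),(w2,"w2")):
    print(n,proj(c,rect(30.5,22.5,8)@Rw(p[3]).T+p[:3]).round(1).tolist(), proj(c,rect(48,63,18)@Rw(p[3]).T+p[:3]).round(1).tolist())
E
```

```text
8 (30.5, 22.5) b False [ 0.6066 -0.0321  0.0757 -0.0968  0.4887] [ 0.8 -0.5 -0.7 -0.5 -0.6  0.5  0.5  0.6]
10 (30.5, 22.5) b False [ 0.6075 -0.0322  0.0739 -0.0968  0.4887] [ 0.8 -0.5 -0.7 -0.5 -0.6  0.5  0.5  0.6]
0 (30.5, 22.5) b False [ 0.6028 -0.0317  0.0828 -0.0968  0.4887] [ 0.8 -0.5 -0.7 -0.5 -0.6  0.5  0.5  0.6]
8 (30.5, 22.5) rl False [ 0.7076 -0.0403 -0.3211 -0.0992  0.4887] [  50.6   33.4  -50.6   34.1  107.8  -35.6 -107.7  -35. ]
10 (30.5, 22.5) rl False [ 0.7076 -0.0403 -0.3211 -0.0992  0.4887] [  50.6   33.4  -50.6   34.1  107.8  -35.6 -107.7  -35. ]
0 (30.5, 22.5) rl False [ 0.7076 -0.0403 -0.3211 -0.0992  0.4887] [  50.6   33.4  -50.6   34.1  107.8  -35.6 -107.7  -35. ]
8 (30.5, 22.5) brl False [ 0.6728 -0.0375 -0.1831 -0.0982  0.4887] [  13.3   15.2  -13.    15.2  -12.2  -15.2   12.   -15.2   42.1   27.4
  -42.3   28.   115.5  -30.  -115.4  -29.4]
10 (30.5, 22.5) brl False [ 0.673  -0.0375 -0.1829 -0.0982  0.4887] [  13.2   15.3  -13.    15.3  -12.1  -15.    11.9  -15.    42.1   27.2
  -42.2   27.8  115.5  -30.2 -115.4  -29.5]
0 (30.5, 22.5) brl False [ 0.6722 -0.037
[... 304 characters left out ...]
9.7 -115.1  -29. ]
8 (30.5, 22.5) brl False [ 0.6048 -0.032   0.085  -0.0989  0.4887] [ 1.000e-01 -2.300e+00  3.000e-01 -2.300e+00  2.000e-01  9.000e-01
 -2.000e-01  9.000e-01  2.300e+00 -7.000e-01 -2.400e+00  0.000e+00
  1.494e+02 -4.800e+00 -1.492e+02 -4.100e+00]
cam in well [ 0.075 -0.001  0.315]
top [[334.0, 221.8], [352.9, 223.5], [350.3, 247.7], [331.6, 246.0]] [[317.3, 214.3], [371.2, 219.2], [366.4, 257.5], [314.1, 252.7]]
side [[314.7, 212.0], [326.7, 197.7], [349.9, 218.0], [338.4, 232.8]] [[298.5, 217.3], [332.6, 177.2], [368.5, 208.9], [336.9, 250.8]]
w2 [[352.4, 82.0], [391.8, 106.4], [360.6, 153.9], [324.6, 132.6]] [[321.3, 44.5], [437.2, 117.0], [382.5, 188.6], [282.3, 130.2]]
```

```bash
cat > fit3.py <<'E'
from fitr import *
w=load("w3"); s=load("side1"); t=load("top1"); w2=load("w2")
sc=lambda a: np.array(a)/3.3333+[200,140]-0.35
rect=lambda hx,hy,z: np.array([[hx,hy,z],[hx,-hy,z],[-hx,-hy,z],[-hx,hy,z]])/1e3
E
python3 - <<'E'
from fit3 import *
black=sc([[308,187],[494,187],[490,416],[314,416]])
open_=sc([[303,183],[503,183],[492,428],[310,428]])
rimtop=sc([[120,112],[683,110]]); ledgebot=sc([[653,500],[150,502]])
names=dict(b8=(black,rect(30.5,22.5,8)),o=(open_,rect(32.5,24.5,10)),r=(rimtop,rect(48,63,18)[:2]),l=(ledgebot,rect(48,63,10)[2:]),
 bf=(black,np.r_[rect(30.5,22.5,8)[:2],rect(30.5,22.5,0)[2:]]))
for use in (["r","l"],["o","r","l"],["b8","r","l"],["bf","r","l"],["o"]):
 for zf in (None,.085):
  def res(p):
    q=p[:3].copy(); 
    if zf: q[2]=zf
    return np.concatenate([(proj(w,names[u][1]@Rw(p[3]).T+q)-names[u][0]).ravel() for u in use])
  f=least_squares(res,[.6,-.03,.085,-.1]); print(use,f.x.round(4),f.fun.round(1))
E
```

```text
['r', 'l'] [ 0.6006 -0.0317  0.0933 -0.0967] [-0.5  0.3  0.1  0.6  0.7 -0.4 -0.2 -0.6]
['r', 'l'] [ 0.6027 -0.0318  0.0754 -0.0967] [ 2.   2.  -2.4  2.3 -1.3 -1.9  1.8 -2.1]
['o', 'r', 'l'] [ 0.6021 -0.0318  0.0892 -0.0982] [-1.6 -1.8  0.8 -1.8  2.5  2.7 -1.9  2.8  0.9  0.5 -1.1  1.1 -0.4 -1.5
  0.8 -2. ]
['o', 'r', 'l'] [ 0.6031 -0.0319  0.0759 -0.0982] [-1.1 -1.3  0.3 -1.3  2.1  2.2 -1.5  2.2  2.2  1.4 -2.3  1.9 -1.4 -2.3
  1.7 -2.7]
['b8', 'r', 'l'] [ 0.6021 -0.0318  0.0904 -0.0967] [-0.5 -1.3  0.7 -1.4  0.7  3.  -0.7  3.1  0.4  0.  -0.9  0.4 -0.1 -1.8
  0.5 -2. ]
['b8', 'r', 'l'] [ 0.6034 -0.0319  0.085  -0.0967] [-0.  -0.7  0.2 -0.8  0.2  2.4 -0.2  2.5  2.   1.1 -2.5  1.5 -1.4 -2.8
  1.7 -3. ]
['bf', 'r', 'l'] [ 0.601  -0.0317  0.0921 -0.0968] [-0.7 -0.7  0.9 -0.8  0.2  0.8 -0.1  1.  -0.1  0.5 -0.4  0.8  0.3 -0.7
  0.  -0.9]
['bf', 'r', 'l'] [ 0.6028 -0.0318  0.0897 -0.0967] [-0.   0.1  0.2 -0.  -0.4  0.1  0.4  0.2  2.   1.9 -2.5  2.2 -1.4 -2.
  1.7 -2.2]
['o'] [ 0.6071 -0.0323  0.0711 -0.1049] [ 0.5 -0.2 -0.8  0.1  0.7  0.2 -0.4 -0.1]
['o'] [ 0.6035 -0.032   0.0886 -0.1049] [-0.8 -2.   0.6 -1.6  1.9  1.9 -1.7  1.6]
```

```bash
python3 - <<'E'
from fit3 import *
blk={ "w3":(w,sc([[308,187],[494,187],[490,416],[314,416]])),
 "w2":(w2,np.array([[343,168],[420,217],[364,304],[293,266]])/2+[180,0]-.25),
 "top":(t,np.array([[195,297],[288,300],[275,412],[187,407]])/5+[295,165]-.4),
 "side":(s,np.array([[312,250],[355,200],[440,275],[403,328]])/4+[240,150]-.375)}
W=Rw(-.097)
for n,(c,px) in blk.items():
    C=W.T@(-c["R"].T@c["t"]-[.602,-.032,.085])
    m=rect(30.5,22.5,0)
    for i in range(4):
        # edge hides floor -> lip at z=8 if camera outside that wall
        if abs(C[0])>.0305 and np.sign(m[i,0])==np.sign(C[0]): pass
    f=lambda p,yaw=-.097: np.concatenate([(proj(c,(mm@Rw(yaw).T+[p[0],p[1],.085]))-px) for mm in [m]]).ravel()
    # choose per-coordinate: lip shift: point seen = lip pt; use equivalent floor point along ray
    mm=m.copy()
    for i in range(4):
        d=(C-np.array([m[i,0],m[i,1],.008])); k=.008/d[2]
        hid=[np.sign(m[i,j])==np.sign(C[j]) and abs(C[j])>abs(m[i,j]) for j in (0,1)]
        for j in (0,1):
            if hid[j]: mm[i,j]=m[i,j]-k*d[j]
    g=least_squares(lambda p:(proj(c,mm@Rw(-.097).T+[p[0],p[1],.085])-px).ravel(),[.6,-.03])
    print(n,"cam",C.round(2),g.x.round(4),g.fun.round(1))
E
```

```text
w3 cam [ 0.08 -0.    0.31] [ 0.6029 -0.0317] [ 0.7  0.  -0.6 -0.1 -0.5 -0.   0.4  0.1]
w2 cam [0.17 0.02 0.38] [ 0.6026 -0.0323] [ 0.4  0.6  0.5 -0.2 -0.5  0.8 -0.5 -1.2]
top cam [0.37 0.04 1.1 ] [ 0.6018 -0.0313] [ 0.  -0.9  0.2  0.1  0.3  0.7 -0.6  0.1]
side cam [0.07 0.65 0.91] [ 0.6009 -0.0354] [-0.4 -0.6 -0.8 -0.5  0.9  0.7  0.3  0.3]
```

```bash
python3 - <<'E'
from fitr import *
print(onz(load("w2"),[[30,109],[63,107],[73,156],[43,158]],.032).round(4).tolist())
tc=np.array([[235,75],[312,235],[190,297],[115,130]])/8+[185,280]
print(onz(load("top1"),tc,.032).round(4).tolist())
delta([.40,.272,.25],Rtool_at(.42,0.0))
E
```

```text
[[0.4613, 0.3185, 0.032], [0.4791, 0.2838, 0.032], [0.4289, 0.2593, 0.032], [0.4119, 0.2918, 0.032]]
[[0.4766, 0.2827, 0.032], [0.4275, 0.2579, 0.032], [0.409, 0.2948, 0.032], [0.46, 0.3193, 0.032]]
slide [-131.1  297.5    9.4] turn [-0.077  0.487  0.51 ] deg 40.6
```

drive_tool --slide '[[-130,300,10],[-130,300,10],[-130,300,10],[-130,300,10],[-130,300,10],[-130,300,10],[-130,300,10],[-130,300,10]]' --turn '[[-0.08,0.487,0.545],[-0.08,0.487,0.545],[-0.08,0.487,0.545],[-0.08,0.487,0.545],[-0.08,0.487,0.545],[-0.08,0.487,0.545],[-0.08,0.487,0.545],[-0.08,0.487,0.545]]' --gripper '[1,1,1,1,1,1,1,1]'

```text
t: 3.7
eef_pos: [0.4002, 0.2791, 0.2518]
tool_rot: [0.599, 0.374, 0.604, -0.37]
contact_force: [-0.0, 0.3, 0.1]
gripper_width: 1.002
```

```bash
python3 - <<'E'
from h import *
cam("wrist","w4"); print(bot.get_obs()["eef_pos"],R_tool().as_matrix().round(3).tolist(),bot.get_obs()["q"].round(2))
E
```

```text
[0.40135285 0.27643531 0.25134632] [[-0.003, 0.896, 0.444], [0.007, 0.444, -0.896], [-1.0, 0.0, -0.008]] [-0.09  0.21 -0.71  1.93  0.15  1.05 -1.98]
```

View pics/w4.png

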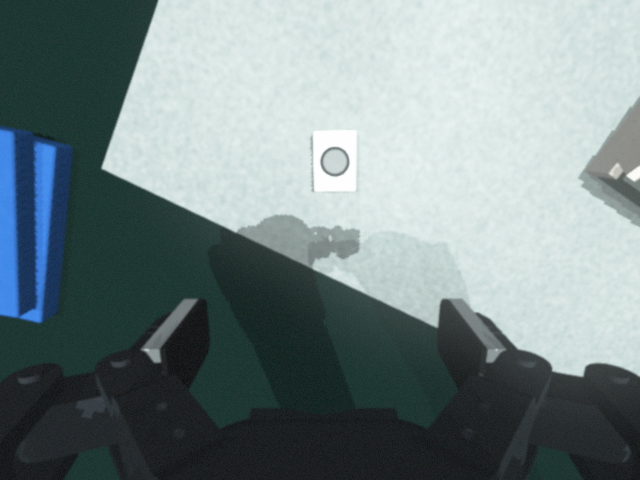

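```bash
python3 - <<'E'
from h import *
crop("w4",290,110,90,100,7,"w4c")
E
```

```text
(no output)
```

View pics/w4c.png

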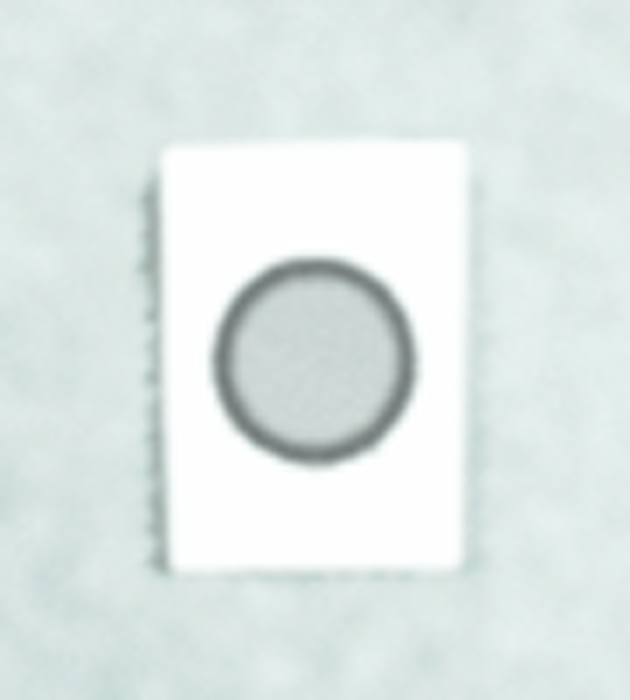

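```bash
python3 - <<'E'
from fitr import *
w=load("w4"); t=load("top1"); s=load("side1")
px=np.array([[160,148],[468,141],[465,571],[168,573]])/7+[290,110]-.43
X=onz(w,px,.032); print(X.round(4).tolist(),X.mean(0).round(4))
for a_,b_ in ((0,3),(1,2)): v=X[a_]-X[b_]; print(np.arctan2(v[1],v[0]).round(3),np.linalg.norm(v).round(4))
for a_,b_ in ((0,1),(3,2)): v=X[a_]-X[b_]; print((np.arctan2(v[1],v[0])-np.pi/2).round(3),np.linalg.norm(v).round(4))
tc=np.array([[115,130],[235,75],[312,235],[190,297]])[[0,1,2,3]]/8+[185,280]
sc=np.array([[120,325],[115,143],[382,135],[395,318]])/8+[305,375]
print("w4/top",tri(w,px,t,tc).round(4).tolist()); print("w4/side",tri(w,px,s,sc).round(4).tolist())
e=bot.get_obs()["eef_pos"];R=R_tool().as_matrix()
for d in (0,.006,.013,.02):
  print(d,proj(w,[e+R@[-d,y,z] for y in (-.011,.011) for z in (.0425,-.0425)]).round(0).tolist())
E
```

```text
[[0.4605, 0.3211, 0.032], [0.4792, 0.2856, 0.032], [0.4295, 0.2597, 0.032], [0.4111, 0.2956, 0.032]] [0.4451 0.2905 0.032 ]
0.477 0.0555
0.48 0.0561
0.486 0.0402
0.472 0.0403
w4/top [[0.4604, 0.3214, 0.023], [0.4782, 0.285, 0.0213], [0.4281, 0.259, 0.0252], [0.4095, 0.2959, 0.0261]]
w4/side [[0.4592, 0.3206, 0.0294], [0.4779, 0.2845, 0.0254], [0.4282, 0.2582, 0.0246], [0.4097, 0.2949, 0.0285]]
0 [[429.0, 332.0], [225.0, 331.0], [433.0, 282.0], [222.0, 281.0]]
0.006 [[433.0, 339.0], [221.0, 338.0], [437.0, 288.0], [218.0, 287.0]]
0.013 [[438.0, 348.0], [217.0, 347.0], [443.0, 295.0], [213.0, 294.0]]
0.02 [[443.0, 358.0], [211.0, 357.0], [449.0, 303.0], [207.0, 302.0]]
```

```bash
python3 - <<'E'
from fitr import *
delta([.4451,.2905,.011],Rtool_at(.478,0.0))
E
```

```text
slide [  43.7   14.1 -240.3] turn [-0.007 -0.003  0.018] deg 1.1
```

drive_tool --slide '[[44,14,-40],[44,14,-90],[44,14,-140],[44,14,-180],[44,14,-220],[44,14,-240],[44,14,-240],[44,14,-240]]' --turn '[[-0.007,-0.003,0.018],[-0.007,-0.003,0.018],[-0.007,-0.003,0.018],[-0.007,-0.003,0.018],[-0.007,-0.003,0.018],[-0.007,-0.003,0.018],[-0.007,-0.003,0.018],[-0.007,-0.003,0.018]]' --gripper '[1,1,1,1,1,1,1,1]'

```text
t: 4.55
eef_pos: [0.4467, 0.2895, 0.0117]
tool_rot: [0.604, 0.368, 0.604, -0.368]
contact_force: [-0.5, 0.9, 1.1]
gripper_width: 1.0
```

```bash
python3 - <<'E'
from fitr import *
cam("wrist","w5");delta([.4451,.2905,.011],Rtool_at(.478,0.0));print(bot.get_obs()["contact_force"])
E
```

```text
slide [-1.9  0.3 -1.5] turn [-0.001  0.001  0.001] deg 0.1
[ 0.02692696 -0.68118177  1.37514537]
```

View pics/w5.png

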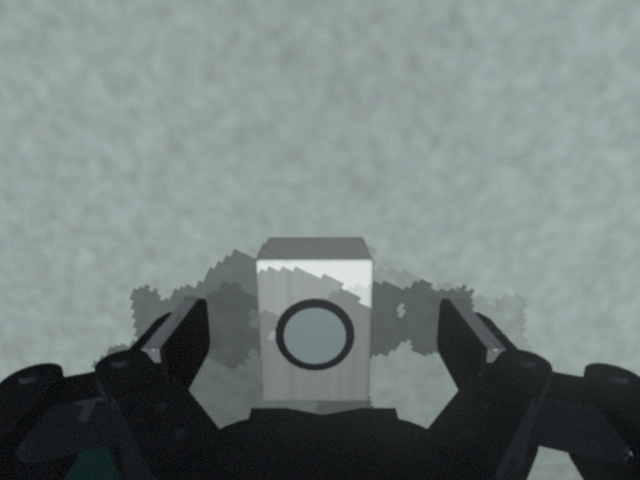

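```bash
python3 - <<'E'
from fitr import *
w=load("w5");X=onz(w,[[257,260],[372,260],[370,401],[263,401],[315,334]],.032);print(X.round(4).tolist(),X[:4].mean(0))
e=bot.get_obs()["eef_pos"];R=R_tool().as_matrix(); print(((X-e)@R*1000).round(1).tolist())
E
```

```text
[[0.4608, 0.3206, 0.032], [0.4787, 0.286, 0.032], [0.4296, 0.2593, 0.032], [0.4111, 0.2952, 0.032], [0.445, 0.2905, 0.032]] [0.44501964 0.29026306 0.032     ]
[[-19.5, 26.2, -20.7], [-19.5, 26.2, 18.3], [-19.6, -29.6, 19.4], [-19.6, -29.7, -20.9], [-19.5, -1.6, -1.2]]
```

drive_tool --slide '[[-2,0,-1],[-2,0,-1],[-2,0,-1],[-2,0,-1],[-2,0,-1],[-2,0,-1],[-2,0,-1],[-2,0,-1],[-2,0,-1],[-2,0,-1]]' --turn '[[0,0,0],[0,0,0],[0,0,0],[0,0,0],[0,0,0],[0,0,0],[0,0,0],[0,0,0],[0,0,0],[0,0,0]]' --gripper '[1,1,0,0,0,0,0,0,0,0]' --squeeze 60

```text
t: 5.6
eef_pos: [0.4452, 0.2906, 0.0119]
tool_rot: [0.604, 0.369, 0.604, -0.367]
contact_force: [-1.1, 0.2, 3.8]
gripper_width: 0.454
```

```bash
python3 - <<'E'
from fitr import *
cam("wrist","w6");delta([.4451,.2905,.011],Rtool_at(.478,0.0));o=bot.get_obs();print(o["contact_force"],o["gripper_width"],o["eef_pos"])
E
```

```text
slide [-0.1 -0.1 -0.9] turn [-0.001  0.002  0.001] deg 0.1
[-0.60402957 -1.34733217  5.01414949] 0.45409902424032716 [0.44523097 0.29056339 0.01192712]
```

View pics/w6.png

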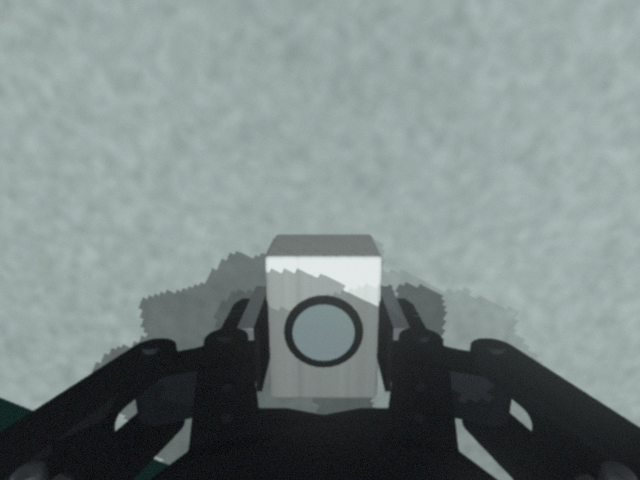

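```bash
python3 - <<'E'
from fitr import *
w=load("w6");X=onz(w,[[266,256],[381,256],[378,397],[270,397],[323.5,331]],.032)
e=bot.get_obs()["eef_pos"];R=R_tool().as_matrix(); print(((X-e)@R*1000).round(1).tolist())
E
```

```text
[[-20.0, 28.0, -18.1], [-20.0, 28.0, 20.9], [-20.1, -27.5, 22.0], [-20.1, -27.5, -18.7], [-20.1, -0.0, 1.4]]
```

drive_tool --slide '[[0,0,8],[0,0,25],[0,0,60],[0,0,100],[0,0,140]]' --turn '[[0,0,0],[0,0,0],[0,0,0],[0,0,0],[0,0,0]]' --gripper '[0,0,0,0,0]'

```text
t: 6.15
eef_pos: [0.4445, 0.2902, 0.1533]
tool_rot: [0.604, 0.368, 0.604, -0.367]
contact_force: [1.0, -0.1, -2.2]
gripper_width: 0.455
```

```bash
python3 - <<'E'
from fitr import *
cam("wrist","w7");o=bot.get_obs();print(o["contact_force"],o["gripper_width"],o["eef_pos"])
p=np.array([.6025,-.032,.085]);W=Rw(-.097)
delta(p+W[:,2]*(.012+.06),Rtool_at(-.097))
crop("w7",220,220,200,200,4,"w7c")
E
```

```text
[1.83037306 2.6414699  2.82761707] 0.4544602018164895 [0.44730214 0.29309317 0.15975058]
slide [ 121.6 -321.8  -11.2] turn [ 0.091 -0.476 -0.564] deg 42.6
```

View pics/w7.png

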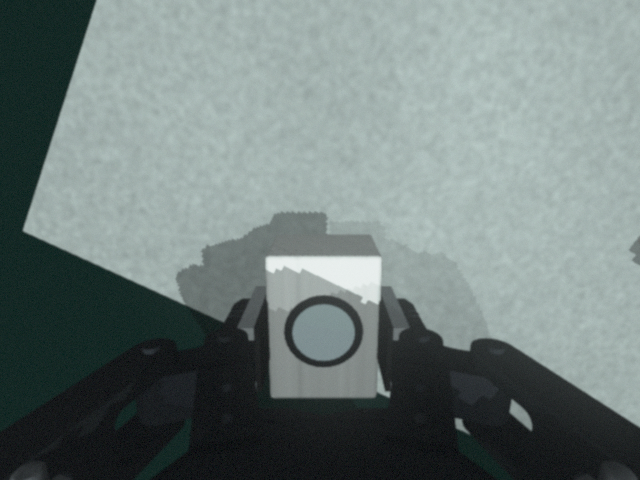

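drive_tool --slide '[[20,-40,30],[40,-90,50],[60,-140,60],[80,-190,60],[95,-240,60],[110,-290,50],[112,-320,30],[112,-320,10],[112,-320,7],[112,-320,7]]' --turn '[[0.013,-0.068,-0.08],[0.026,-0.136,-0.161],[0.039,-0.204,-0.242],[0.052,-0.272,-0.322],[0.065,-0.34,-0.403],[0.078,-0.408,-0.483],[0.091,-0.476,-0.564],[0.091,-0.476,-0.564],[0.091,-0.476,-0.564],[0.091,-0.476,-0.564]]' --gripper '[0,0,0,0,0,0,0,0,0,0]'

```text
t: 7.2
eef_pos: [0.559, -0.0259, 0.1664]
tool_rot: [0.587, 0.623, 0.335, -0.393]
contact_force: [0.3, 0.1, -1.8]
gripper_width: 0.453
```

```bash
python3 - <<'E'
from fitr import *
cam("wrist","w8");o=bot.get_obs();print(o["contact_force"],o["gripper_width"],o["eef_pos"],o["q"].round(2))
p=np.array([.6025,-.032,.085]);W=Rw(-.097)
delta(p+W[:,2]*(.012+.08),Rtool_at(-.097))
crop("w8",160,120,320,240,2.5,"w8c")
E
```

```text
[-0.24923132  0.25007158 -1.92440861] 0.456213093386778 [ 0.55989254 -0.02513595  0.16751106] [ 0.15  0.2  -0.3   2.25  0.65  0.28 -2.39]
slide [-0.4 -2.7 -1.3] turn [-0.001  0.001 -0.002] deg 0.1
```

View pics/w8c.png

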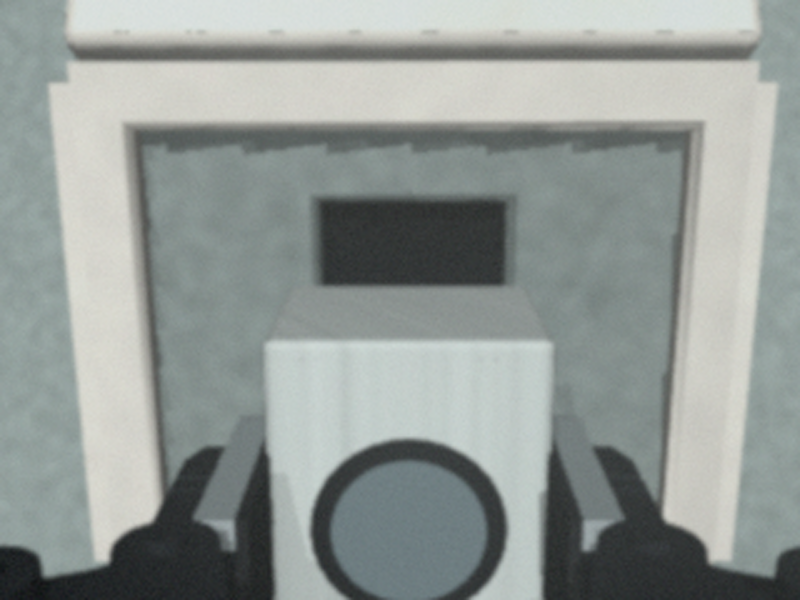

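```bash
python3 - <<'E'
from fitr import *
crop("w8",260,190,130,75,6,"w8d")
E
```

```text
(no output)
```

View pics/w8d.png

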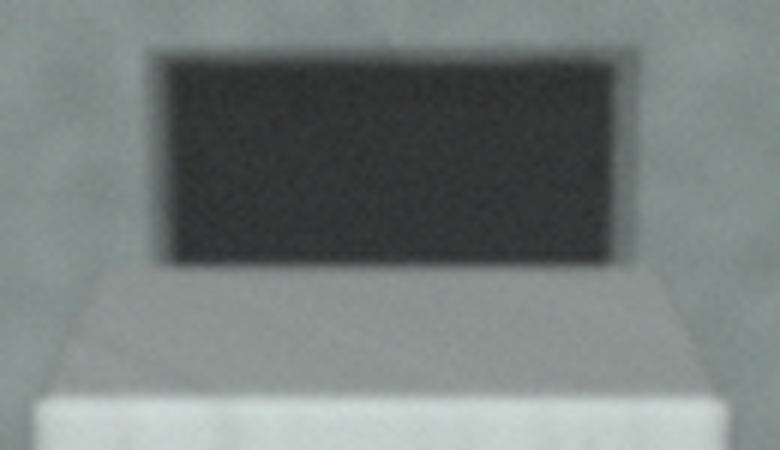

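```bash
python3 - <<'E'
from fitr import *
w=load("w8");o=bot.get_obs();e=o["eef_pos"];R=R_tool().as_matrix()
for x,y in ((-20,28),(12,28)): print(x,proj(w,[e+R@(np.array([x,y,z])/1e3) for z in (-20,20)]).round(1).tolist())
print("obs top",(np.array([[35,400],[725,400]])/6+[260,190]-.4).round(1).tolist(),"bot",(np.array([[108,266],[657,266]])/6+[260,190]-.4).round(1).tolist())
for p in ([.6025,-.032,.085],[.6028,-.0303,.085],[.6006,-.0303,.0933]):
  W=Rw(-.097); print(p,proj(w,[p+W@(np.array(q)/1e3) for q in ((30.5,22.5,8),(30.5,-22.5,8),(32.5,24.5,10),(32.5,-24.5,10))]).round(1).tolist())
print("obs",(np.array([[166,62],[614,62],[150,50],[638,50]])/6+[260,190]-.4).round(1).tolist())
p=np.array([.6028,-.0303,.085]);print("tool-frame well rel tcp mm",((p-e)@R*1e3).round(1))
E
```

```text
-20 [[259.1, 256.3], [378.5, 256.3]]
12 [[271.4, 233.0], [367.7, 233.0]]
obs top [[265.4, 256.3], [380.4, 256.3]] bot [[277.6, 233.9], [369.1, 233.9]]
[0.6025, -0.032, 0.085] [[287.8, 200.3], [363.0, 200.5], [284.1, 197.5], [366.8, 197.7]]
[0.6028, -0.0303, 0.085] [[284.9, 200.1], [360.1, 200.2], [281.2, 197.3], [363.9, 197.4]]
[0.6006, -0.0303, 0.0933] [[283.8, 199.0], [361.9, 199.2], [279.9, 196.1], [365.8, 196.3]]
obs [[287.3, 199.9], [361.9, 199.9], [284.6, 197.9], [365.9, 197.9]]
tool-frame well rel tcp mm [93.1 -0.6  1.2]
```

```bash
python3 - <<'E'
from fitr import *
p=np.array([.6028,-.0303,.085]);W=Rw(-.097)
delta(p+W[:,2]*(.012+.028),Rtool_at(-.097))
E
```

```text
slide [ 24.2  -3.3 -47.2] turn [-0.001  0.001 -0.002] deg 0.1
```

drive_tool --slide '[[8,-2,-16],[16,-3,-32],[24,-3.5,-47],[24,-3.5,-47],[24,-3.5,-47]]' --turn '[[0,0,0],[0,0,0],[0,0,0],[0,0,0],[0,0,0]]' --gripper '[0,0,0,0,0]'

```text
t: 7.75
eef_pos: [0.5846, -0.0271, 0.1216]
tool_rot: [0.588, 0.623, 0.335, -0.391]
contact_force: [-0.2, 0.0, -1.6]
gripper_width: 0.452
```

```bash
python3 - <<'E'
from fitr import *
cam("wrist","w9");cam("side","s9");o=bot.get_obs();print(o["contact_force"],o["gripper_width"],o["eef_pos"],o["q"].round(2))
p=np.array([.6028,-.0303,.085]);W=Rw(-.097)
print(((p-o["eef_pos"])@R_tool().as_matrix()*1000).round(1)); delta(p+W[:,2]*(.012+.028),Rtool_at(-.097))
crop("w9",220,140,200,150,4,"w9c")
crop("s9",240,130,200,150,4,"s9c")
E
```

```text
[-1.06189434 -0.22823395 -1.24386679] 0.4545460738231576 [ 0.58440688 -0.02784413  0.12186271] [ 0.03  0.31 -0.16  2.24  0.92  0.18 -2.66]
[41.2 -1.   0.8]
slide [-0.3 -0.6 -1.5] turn [-0.001  0.002 -0.003] deg 0.2
```

View pics/w9c.png

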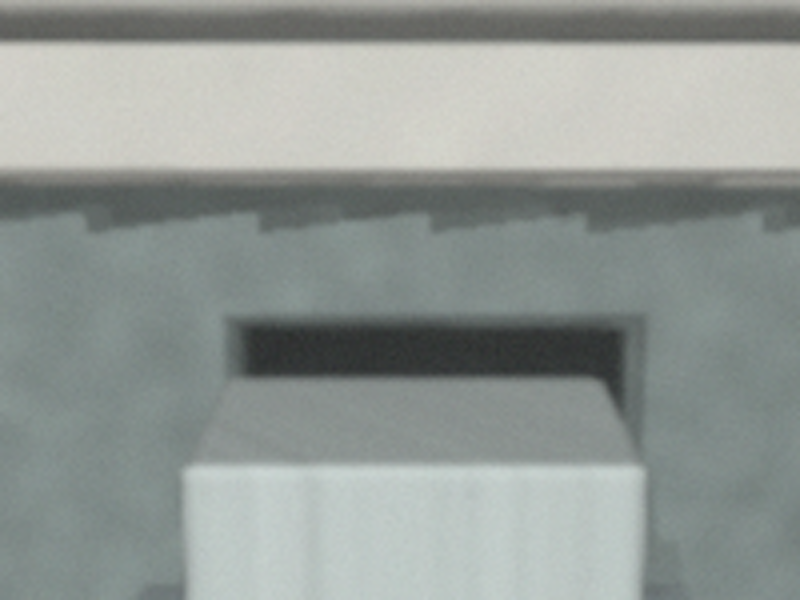

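View pics/s9c.png

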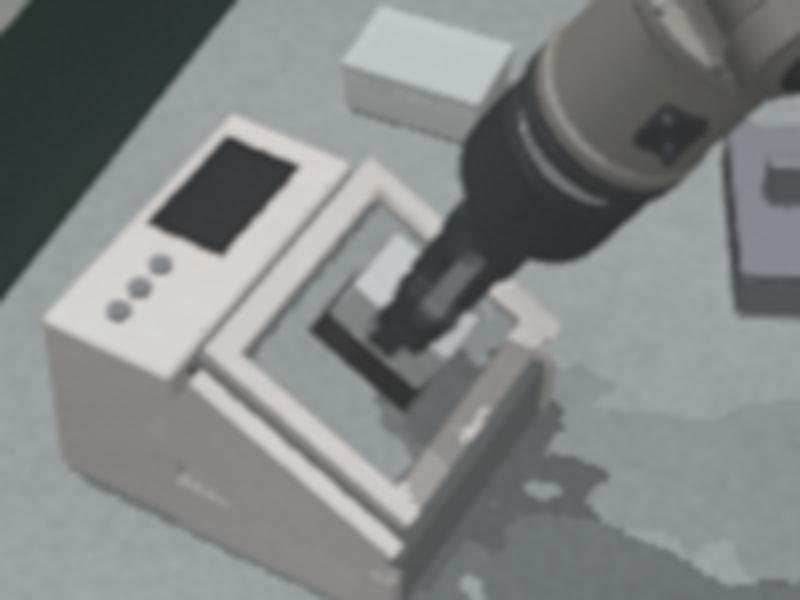

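```bash
cat > kin.py <<'E'
from fitr import *
def T(xyz,rpy):
    M=np.eye(4);M[:3,:3]=Rn.from_euler('xyz',rpy).as_matrix();M[:3,3]=xyz;return M
h=np.pi/2
J=[T((0,0,.267),(0,0,0)),T((0,0,0),(-h,0,0)),T((0,-.293,0),(h,0,0)),T((.0525,0,0),(h,0,0)),T((.0775,-.3425,0),(h,0,0)),T((0,0,0),(h,0,0)),T((.076,.097,0),(-h,0,0))]
def fk0(q):
    M=np.eye(4)
    for j,a_ in zip(J,q):
        r=np.eye(4);r[:3,:3]=Rn.from_euler('z',a_).as_matrix();M=M@j@r
    return M
E
python3 - <<'E'
from kin import *
o=bot.get_obs();q=o["q"];print(q.round(4),o["joint_vel"].round(3))
data=[([1.14486996,0.47777954,0.02236938,1.55644591,-0.01149725,1.10928007,-0.08308042],[.21072589,-.64065207,.2303424]),(q,o["eef_pos"]),
([0.28,0.04,-0.42,2.22,0.32,0.43,-2.07],[.531,-.0255,.2406]),([-0.09,0.21,-0.71,1.93,0.15,1.05,-1.98],[.4013,.2764,.2513])]
for qq,e in data:
    M=fk0(qq);p=M[:3,3];zz=M[:3,2]
    print(M[:3,3].round(4),zz.round(3),"|",np.array(e).round(4),"r",np.hypot(*p[:2]).round(3),np.hypot(*e[:2]).round(3),"yaw",(np.arctan2(e[1],e[0])-np.arctan2(p[1]+0,p[0])).round(3))
E
```

```text
[ 0.0258  0.3136 -0.1593  2.2366  0.9208  0.1824 -2.6559] [ 0.006 -0.003  0.004  0.005  0.012 -0.005 -0.011]
[0.2351 0.5442 0.3103] [-0.012 -0.028 -1.   ] | [ 0.2107 -0.6407  0.2303] r 0.593 0.674 yaw -2.416
[ 0.517  -0.0853  0.7941] [0.972 0.034 0.232] | [ 0.5844 -0.0278  0.1219] r 0.524 0.585 yaw 0.116
[ 0.3777 -0.0516  0.9095] [ 0.98  -0.002  0.197] | [ 0.531  -0.0255  0.2406] r 0.381 0.532 yaw 0.088
[ 0.4241 -0.3399  0.6645] [ 0.483 -0.447 -0.753] | [0.4013 0.2764 0.2513] r 0.543 0.487 yaw 1.279
```

```bash
cat > kin.py <<'E'
from fitr import *
import itertools
def Rz(a):return Rn.from_euler('z',a).as_matrix()
def Ry(a):return Rn.from_euler('y',a).as_matrix()
def fk(q,g,s):
    y1,d1,L1,L2,Lt,a1,a2,a3,a4,o7=g
    R=Rz(y1+s[0]*q[0]);p=np.array([0,0,d1])+R@[a1,0,0]
    R=R@Ry(q[1]); p=p+R@[0,0,L1]
    R=R@Rz(s[1]*q[2]); p=p+R@[a2,0,0]; R=R@Ry(q[3]); p=p+R@[a3,0,L2]
    R=R@Rz(s[2]*q[4]); R=R@Ry(q[5]); p=p+R@[a4,0,Lt]; R=R@Rz(s[3]*q[6]+o7)
    return p,R@np.array([[0,1,0],[0,0,1],[1,0,0]]).T  # tool x along local z ; y<-x? 
E
cat > dat.py <<'E'
import numpy as np
M=lambda a:np.array(a)
data=[([1.14486996,0.47777954,0.02236938,1.55644591,-0.01149725,1.10928007,-0.08308042],[.21072589,-.64065207,.2303424],M([[0,.95,.312],[.001,.312,-.95],[-1,0,-.001]])),
([0.0258,0.3136,-0.1593,2.2366,0.9208,0.1824,-2.6559],[.5844,-.0278,.1219],None),
([0.28,0.04,-0.42,2.22,0.32,0.43,-2.07],[.531,-.0255,.2406],M([[0.466,0.879,-0.101],[-0.049,-0.088,-0.995],[-0.883,0.469,0.002]])),
([-0.09,0.21,-0.71,1.93,0.15,1.05,-1.98],[.4013,.2764,.2513],M([[-0.003,0.896,0.444],[0.007,0.444,-0.896],[-1.0,0,-0.008]])),
([0.15,0.2,-0.3,2.25,0.65,0.28,-2.39],[.5599,-.0251,.1675],None)]
E
python3 - <<'E'
from kin import *
from dat import data
Rc=R_tool().as_matrix(); W8=Rtool_at(-.097)
data=[(np.array(q),np.array(e),Rc if R is None else R) for q,e,R in data]
best=[]
for s in itertools.product((1,-1),repeat=4):
  def res(g):
    r=[]
    for q,e,R in data:
        p,Q=fk(q,g,s); r+=[(p-e)*5,(Q-R).ravel()]
    return np.concatenate(r)
  for y0 in (0,np.pi/2,-np.pi/2,np.pi):
   for o in (0,np.pi/2,np.pi,-np.pi/2):
    f=least_squares(res,[y0,.35,.35,.35,.25,0,0,0,0,o]); best.append((f.cost,s,f.x,f.fun))
best.sort(key=lambda b:b[0])
for b in best[:3]: print(b[0],b[1],b[2].round(3)); 
print(best[0][3].reshape(-1,12).round(3)[:,:3]/5)
E
```

```text
10.020252132143089 (-1, -1, -1, -1) [-0.077  0.303  0.573  0.481  0.357  0.018 -0.018  0.021  0.012  3.092]
10.020252132997399 (-1, -1, -1, -1) [-0.077  0.303  0.573  0.481  0.357  0.018 -0.018  0.021  0.012 -3.191]
10.020252136196973 (-1, -1, -1, -1) [-0.077  0.303  0.573  0.481  0.357  0.018 -0.018  0.021  0.012 -3.191]
[[ 0.0102  0.004  -0.0012]
 [ 0.0024  0.0014  0.0042]
 [ 0.0012  0.0024 -0.0058]
 [ 0.0002  0.0008  0.003 ]
 [-0.0026 -0.0014 -0.0002]]
```

```bash
sed -i 's/\]\]).T  # tool.*/]])/' kin.py; python3 - <<'E'
from kin import *
from dat import data
import pickle
Rc=R_tool().as_matrix()
data=[(np.array(q),np.array(e),Rc if R is None else R) for q,e,R in data]
best=[]
for s in itertools.product((1,-1),repeat=4):
  def res(g):
    r=[]
    for q,e,R in data:
        p,Q=fk(q,g,s); r+=[(p-e)*5,(Q-R).ravel()]
    return np.concatenate(r)
  for y0 in (0,np.pi):
   for o in (0,np.pi/2,np.pi,-np.pi/2):
    f=least_squares(res,[y0,.35,.35,.35,.25,0,0,0,0,o]); best.append((f.cost,s,f.x,f.fun))
best.sort(key=lambda b:b[0])
for b in best[:2]: print(b[0],b[1],b[2].round(3)); 
print((best[0][3].reshape(-1,12)[:,:3]/5).round(4)); print(np.abs(best[0][3].reshape(-1,12)[:,3:]).max(1).round(3))
s,g=best[0][1],best[0][2]; pickle.dump((s,g),open("kin.pkl","wb"))
lim=np.array([[-2.96,2.96],[-.34,2.1],[-1.41,1.46],[.24,2.44],[-1.37,4.51],[.17,1.92],[-2.96,2.96]])
p0=np.array([.6028,-.0303,.085])
rng=np.random.default_rng(0)
for dist in (.04,.012):
 for flip in (0,1):
  W=Rw(-.097);P_=p0+W[:,2]*dist;Rt=Rtool_at(-.097)
  if flip: Rt=Rt@np.diag([1,-1,-1])
  sols=[]
  for k in range(60):
    q0=rng.uniform(lim[:,0],lim[:,1])
    f=least_squares(lambda q:np.r_[(fk(q,g,s)[0]-P_)*5,(fk(q,g,s)[1]-Rt).ravel()],q0,bounds=(lim[:,0],lim[:,1]))
    if f.cost<1e-7: sols.append(f.x)
  sols=np.array(sols);print(dist,flip,len(sols)); 
  if len(sols): print(sols[np.argsort(sols[:,5])][::max(1,len(sols)//8)].round(2))
E
```

```text
0.0071373172428342724 (-1, -1, -1, -1) [-0.085  0.296  0.577  0.482  0.36   0.011 -0.022  0.016  0.006  1.49 ]
0.007137317242834287 (-1, -1, -1, -1) [-0.085  0.296  0.577  0.482  0.36   0.011 -0.022  0.016  0.006  1.49 ]
[[ 0.0051  0.0022 -0.0009]
 [ 0.0023  0.0014  0.0037]
 [ 0.0009  0.0021 -0.005 ]
 [ 0.0002  0.0007  0.0024]
 [-0.0025 -0.0015 -0.0001]]
[0.003 0.04  0.043 0.009 0.046]
0.04 0 25
[[-0.43  0.35  0.48  2.25 -1.02  0.17 -0.71]
 [-0.43  0.35  0.48  2.25 -1.02  0.17 -0.71]
 [ 0.19  0.33 -0.31  2.25  1.02  0.17 -2.73]
 [-0.45  0.35  0.5   2.25 -1.05  0.18 -0.67]
 [-0.52  0.37  0.6   2.25 -1.15  0.21 -0.58]
 [-0.56  0.38  0.65  2.25 -1.2   0.23 -0.54]
 [ 0.37  0.36 -0.54  2.25  1.23  0.25 -2.92]
 [ 0.42  0.37 -0.61  2.25  1.27  0.28 -2.96]
 [-0.76  0.46  0.93  2.25 -1.37  0.37 -0.39]]
0.04 1 35
[[-0.43  0.35  0.48  2.25 -1.02  0.17  2.44]
 [ 0.19  0.33 -0.31  2.25  1.02  0.17  0.42]
 [ 0.19  0.33 -0.31  2.25  1.02  0.17  0.41]
 [ 0.24  0.34 -0.39  2.25  1.1   0.19  0.34]
 [ 0.3   0.34 -0.45  2.25  1.16  0.22  0.28]
 [ 0.61  0.44 -0.87  2.25  1.39  0.4   0.09]
 [ 0.78  0.58 -1.15  2.25  1.49  0.61  0.03]
 [ 0.83  0.65 -1.24  2.24  1.52  0.69  0.02]
 [ 0.88  0.78 -1.38  2.24  1.56  0.85  0.01]]
0.012 0 0
0.012 1 18
[[ 0.2   0.4  -0.33  2.24  1.4   0.17  0.04]
 [ 0.21  0.4  -0.34  2.24  1.41  0.18  0.04]
 [ 0.23  0.4  -0.37  2.24  1.42  0.19  0.02]
 [ 0.33  0.42 -0.5   2.24  1.47  0.25 -0.01]
 [ 0.48  0.47 -0.71  2.24  1.52  0.35 -0.04]
 [ 0.56  0.51 -0.82  2.24  1.54  0.41 -0.05]
 [ 0.68  0.59 -1.    2.24  1.58  0.54 -0.05]
 [ 0.81  0.77 -1.26  2.24  1.63  0.78 -0.04]
 [ 0.83  0.81 -1.3   2.23  1.64  0.83 -0.04]]
```

```bash
cat > sim.py <<'E'
from kin import *
import pickle
s,g=pickle.load(open("kin.pkl","rb"))
lim=np.array([[-2.96,2.96],[-.34,2.1],[-1.41,1.46],[.24,2.44],[-1.37,4.51],[.17,1.92],[-2.96,2.96]])
def jac(q):
    p,R=fk(q,g,s);Jm=np.zeros((6,7))
    for i in range(7):
        d=np.zeros(7);d[i]=1e-6;p2,R2=fk(q+d,g,s);Jm[:3,i]=(p2-p)/1e-6;Jm[3:,i]=Rn.from_matrix(R2@R.T).as_rotvec()/1e-6
    return Jm
def move(q,P1,R1,n=40,lw=.3,bias=None,kb=0.0,lam=1e-3,lock=True):
    q=np.array(q,float);p0,R0=fk(q,g,s);rv=Rn.from_matrix(R1@R0.T).as_rotvec()
    for k in range(1,n+1):
        for it in range(3):
            Pk=p0+(P1-p0)*k/n;Rk=Rn.from_rotvec(rv*k/n).as_matrix()@R0
            p,R=fk(q,g,s);e=np.r_[(Pk-p)/lw,Rn.from_matrix(Rk@R.T).as_rotvec()]
            Jm=jac(q);Jm[:3]/=lw
            free=np.ones(7,bool)
            for t in range(3):
                Jf=Jm*free
                Ji=Jf.T@np.linalg.inv(Jf@Jf.T+lam**2*np.eye(6))
                dq=Ji@e
                if bias is not None: dq+=(np.eye(7)-Ji@Jf)@((bias-q)*kb*free)
                bad=free&((q+dq<lim[:,0])|(q+dq>lim[:,1]))
                if not lock or not bad.any(): break
                free&=~bad
            q=q+dq*free
    return q
E
python3 - <<'E'
from sim import *
q4=[-.09,.21,-.71,1.93,.15,1.05,-1.98]
Pw=np.array([.6028,-.0303,.085]);W=Rw(-.097);Rt=Rtool_at(-.097)
for lw in (.3,1.,.1):
  qa=move([1.1449,.4778,.0224,1.5564,-.0115,1.1093,-.0831],np.array([.4007,-.3011,.3609]),Rtool_at(.418,0),lw=lw)
  qb=move(qa,np.array([.5103,-.0339,.36]),Rtool_at(.416,0),lw=lw)
  qc=move(qb,np.array([.5311,-.0255,.2406]),Rt,lw=lw)
  qd=move(qc,np.array([.4014,.2764,.2513]),Rtool_at(.459,0),lw=lw)
  qe=move(qd,np.array([.4452,.2906,.0119]),Rtool_at(.478,0),lw=lw)
  qe=move(qe,np.array([.4473,.2931,.1597]),Rtool_at(.478,0),lw=lw)
  qf=move(qe,np.array([.56,-.025,.1675]),Rt,lw=lw)
  qg=move(qf,np.array([.5844,-.0278,.1219]),Rt,lw=lw)
  print(lw);print(qc.round(2),"obs .28 .04 -.42 2.22 .32 .43 -2.07");print(qd.round(2),"obs",q4);print(qf.round(2),"obs [0.15,0.2,-0.3,2.25,0.65,0.28,-2.39]");print(qg.round(2),"obs .03 .31 -.16 2.24 .92 .18 -2.66")
E
```

```text
0.3
[ 0.3   0.02 -0.38  2.22  0.13  0.41 -1.84] obs .28 .04 -.42 2.22 .32 .43 -2.07
[-0.11  0.21 -0.69  1.93  0.16  1.05 -1.98] obs [-0.09, 0.21, -0.71, 1.93, 0.15, 1.05, -1.98]
[ 0.17  0.2  -0.28  2.25  0.46  0.24 -2.18] obs [0.15,0.2,-0.3,2.25,0.65,0.28,-2.39]
[ 0.18  0.32 -0.3   2.25  0.98  0.17 -2.69] obs .03 .31 -.16 2.24 .92 .18 -2.66
1.0
[ 0.3   0.02 -0.38  2.22  0.13  0.41 -1.84] obs .28 .04 -.42 2.22 .32 .43 -2.07
[-0.11  0.21 -0.69  1.93  0.16  1.05 -1.98] obs [-0.09, 0.21, -0.71, 1.93, 0.15, 1.05, -1.98]
[ 0.17  0.2  -0.28  2.25  0.46  0.24 -2.18] obs [0.15,0.2,-0.3,2.25,0.65,0.28,-2.39]
[ 0.18  0.32 -0.3   2.25  0.98  0.17 -2.69] obs .03 .31 -.16 2.24 .92 .18 -2.66
0.1
[ 0.3   0.02 -0.38  2.22  0.13  0.41 -1.84] obs .28 .04 -.42 2.22 .32 .43 -2.07
[-0.11  0.21 -0.69  1.93  0.16  1.05 -1.98] obs [-0.09, 0.21, -0.71, 1.93, 0.15, 1.05, -1.98]
[ 0.17  0.2  -0.28  2.25  0.46  0.24 -2.18] obs [0.15,0.2,-0.3,2.25,0.65,0.28,-2.39]
[ 0.18  0.32 -0.3   2.25  0.98  0.17 -2.69] obs .03 .31 -.16 2.24 .92 .18 -2.66
```

```bash
python3 - <<'E'
from sim import *
import pickle
o=bot.get_obs();q=o["q"]
# refine kinematics w/ exact current
from dat import data
wts=[5,5,1,1,1]
def res(x):
    r=[]
    for (qq,e,R),w_ in zip(data,wts):
        p,Q=fk(qq,x,s);r+=[(p-e)*5*w_]
        if R is not None:r+=[(Q-R).ravel()*w_]
    p,Q=fk(q,x,s);r+=[(p-o["eef_pos"])*25,(Q-R_tool().as_matrix()).ravel()*5]
    return np.concatenate(r)
f=least_squares(res,g);print(f.cost,f.x.round(3),f.fun[-12:].round(3))
E
```

```text
0.05089824737735281 [-0.089  0.299  0.575  0.49   0.358  0.005 -0.022  0.014  0.007  1.487] [ 0.002  0.001  0.005 -0.028  0.006 -0.076 -0.209  0.025  0.011  0.
 -0.008  0.198]
```

```bash
cat > opt.py <<'E'
from sim import *
Pw=np.array([.6028,-.0303,.085]);W=Rw(-.097);Rt=Rtool_at(-.097)
F=np.diag([1,-1,-1])
def rotx(R,a_): return R@Rn.from_rotvec([a_,0,0]).as_matrix()
def flipseq(q,P0,R0,a_=-np.pi):
    for k in range(1,4): q=move(q,P0,rotx(R0,a_*k/3),n=12)
    return q
E
python3 - <<'E'
from opt import *
q0=bot.get_obs()["q"]
q1=move(q0,Pw+W[:,2]*.15,Rt,n=10);print("ret",q1.round(2))
def final(q,tag):
    out=[]
    for d in (.15,.092,.04,.012):
        q=move(q,Pw+W[:,2]*d,Rt@F,n=15); out.append(q)
    err=np.linalg.norm(fk(q,g,s)[0]-(Pw+W[:,2]*.012))
    print(tag,"hover",out[0].round(2),"final",q.round(2),"err",err.round(4),"minq6",min(x[5] for x in out).round(2))
final(flipseq(q1,Pw+W[:,2]*.15,Rt),"direct")
for y in (-.25,0,.2,.3):
  for x in (.45,.55):
    P0=np.array([x,y,.25]);R0=Rtool_at(.0,0)
    q2=move(q1,P0,R0,n=15); q3=flipseq(q2,P0,R0); final(q3,(x,y)); 
E
```

```text
ret [ 0.55  0.08 -0.67  2.24  0.3   0.36 -2.03]
direct hover [ 1.1   0.26 -1.39  2.24  0.83  0.5   0.58] final [ 0.56  0.51 -0.82  2.24  1.54  0.42 -0.05] err 0.0 minq6 0.41
(0.45, -0.25) hover [ 0.99  0.17 -1.2   2.24  0.62  0.42  0.79] final [ 0.36  0.43 -0.55  2.24  1.48  0.27 -0.02] err 0.0 minq6 0.27
(0.55, -0.25) hover [ 1.08  0.23 -1.33  2.24  0.76  0.47  0.65] final [ 0.5   0.48 -0.74  2.24  1.53  0.37 -0.04] err 0.0 minq6 0.37
(0.45, 0) hover [ 1.01  0.18 -1.23  2.24  0.65  0.43  0.76] final [ 0.4   0.44 -0.59  2.24  1.49  0.29 -0.03] err 0.0 minq6 0.29
(0.55, 0) hover [ 1.1   0.25 -1.38  2.24  0.82  0.49  0.6 ] final [ 0.55  0.5  -0.81  2.24  1.54  0.41 -0.05] err 0.0 minq6 0.4
(0.45, 0.2) hover [ 1.08  0.23 -1.34  2.24  0.77  0.47  0.65] final [ 0.51  0.48 -0.74  2.24  1.53  0.37 -0.04] err 0.0 minq6 0.37
(0.55, 0.2) hover [ 1.11  0.27 -1.41  2.24  0.85  0.51  0.57] final [ 0.58  0.52 -0.84  2.24  1.55  0.43 -0.05] err 0.0 minq6 0.42
(0.45, 0.3) hover [ 1.1   0.25 -1.37  2.24  0.81  0.49  0.61] final [ 0.55  0.5  -0.8   2.24  1.54  0.4  -0.05] err 0.0 minq6 0.39
(0.55, 0.3) hover [ 1.11  0.27 -1.4   2.24  0.85  0.51  0.57] final [ 0.58  0.52 -0.84  2.24  1.55  0.43 -0.05] err 0.0 minq6 0.42
```

drive_tool --slide '[[-17,1.5,33],[-34,3,65],[-51,5,97],[-51,5,97]]' --turn '[[0,0,0],[0,0,0],[0,0,0],[0,0,0]]' --gripper '[0,0,0,0]'

```text
t: 8.25
eef_pos: [0.5341, -0.0224, 0.2241]
tool_rot: [0.59, 0.625, 0.332, -0.389]
contact_force: [1.2, -0.3, -1.8]
gripper_width: 0.458
```

```bash
cat >> opt.py <<'E'
import json
def log():
    o=bot.get_obs(); json.dump([o["q"].tolist(),o["eef_pos"].tolist(),R_tool().as_matrix().tolist()],open("log.jsonl","a")); open("log.jsonl","a").write("\n")
    print("t",round(o["t"],2),"q",o["q"].round(3),"e",o["eef_pos"].round(4),"f",o["contact_force"].round(1),"gw",round(o["gripper_width"],3)); return o
E
python3 - <<'E'
from opt import *
o=log();print((R_tool().as_matrix()[:,0]*-1.05).round(3))
E
```

```text
t 8.25 q [ 0.357  0.075 -0.513  2.236  0.412  0.382 -2.16 ] e [ 0.5341 -0.0224  0.2241] f [ 1.2 -0.3 -1.8] gw 0.458
[-0.5    0.046  0.922]
```

drive_tool --slide '[[0,0,5],[0,0,5],[0,0,5],[0,0,5],[0,0,5],[0,0,5],[0,0,5]]' --turn '[[-0.071,0.0066,0.1317],[-0.143,0.0131,0.2634],[-0.214,0.0197,0.395],[-0.286,0.0263,0.527],[-0.357,0.0329,0.6586],[-0.429,0.0394,0.79],[-0.5,0.046,0.922]]' --gripper '[0,0,0,0,0,0,0]'

```text
t: 8.95
eef_pos: [0.5338, -0.0224, 0.229]
tool_rot: [0.824, 0.242, 0.483, -0.169]
contact_force: [-0.2, -1.1, -2.2]
gripper_width: 0.457
```

```bash
python3 - <<'E'
from opt import *
o=log();print((R_tool().as_matrix()[:,0]*-1.05).round(3))
q=o["q"]; R0=R_tool().as_matrix()
for k in (1,2): q=move(q,o["eef_pos"],rotx(R0,-1.045*k),n=12); print(q.round(2))
E
```

```text
t 8.95 q [ 0.459  0.075 -0.616  2.225  0.414  0.397 -1.1  ] e [ 0.5338 -0.0224  0.229 ] f [-0.2 -1.1 -2.2] gw 0.457
[-0.5    0.046  0.922]
[ 0.71  0.07 -0.83  2.23  0.29  0.38  0.08]
[ 0.89  0.09 -1.05  2.23  0.39  0.39  1.02]
```

Good: mostly joint 7, elbow swinging out safely. Continue.

drive_tool --slide '[[0,0,0],[0,0,0],[0,0,0],[0,0,0],[0,0,0],[0,0,0],[0,0,0]]' --turn '[[-0.071,0.0066,0.1317],[-0.143,0.0131,0.2634],[-0.214,0.0197,0.395],[-0.286,0.0263,0.527],[-0.357,0.0329,0.6586],[-0.429,0.0394,0.79],[-0.5,0.046,0.922]]' --gripper '[0,0,0,0,0,0,0]'

```text
t: 9.65
eef_pos: [0.5336, -0.0225, 0.2288]
tool_rot: [0.835, -0.204, 0.503, 0.096]
contact_force: [-0.2, 0.1, -1.6]
gripper_width: 0.455
```

drive_tool --slide '[[0,0,0],[0,0,0],[0,0,0],[0,0,0],[0,0,0],[0,0,0],[0,0,0]]' --turn '[[-0.071,0.0066,0.1317],[-0.143,0.0131,0.2634],[-0.214,0.0197,0.395],[-0.286,0.0263,0.527],[-0.357,0.0329,0.6586],[-0.429,0.0394,0.79],[-0.5,0.046,0.922]]' --gripper '[0,0,0,0,0,0,0]'

```text
t: 10.35
eef_pos: [0.5335, -0.0225, 0.2287]
tool_rot: [0.62, -0.595, 0.387, 0.335]
contact_force: [-0.5, 0.6, -1.9]
gripper_width: 0.454
```

```bash
python3 - <<'E'
from opt import *
o=log();delta(Pw+W[:,2]*.092,Rt@F)
q=o["q"]
for d in (.092,.04,.012): q=move(q,Pw+W[:,2]*d,Rt@F,n=15);print(d,q.round(2))
cam("wrist","w10")
E
```

```text
t 10.35 q [ 0.694  0.103 -0.861  2.215  0.494  0.413  0.936] e [ 0.5335 -0.0225  0.2287] f [-0.5  0.6 -1.9] gw 0.454
slide [ 26.3  -3.6 -62.5] turn [ 0.007  0.01  -0.015] deg 1.1
0.092 [ 0.48  0.24 -0.65  2.25  0.8   0.29  0.63]
0.04 [ 0.23  0.33 -0.37  2.25  1.08  0.19  0.36]
0.012 [ 0.2   0.4  -0.34  2.24  1.41  0.17  0.04]
```

View pics/w10.png

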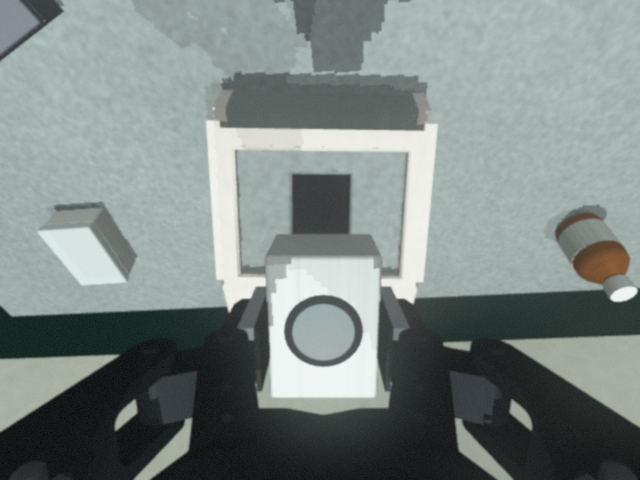

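```bash
cat > refit.py <<'E'
from sim import *
import json
D=[json.loads(l) for l in open("log.jsonl")]
D=[(np.array(a_),np.array(b),np.array(c)) for a_,b,c in D]
from dat import data
D.append((np.array(data[0][0]),np.array(data[0][1]),data[0][2]))
def FK(q,x):
    # general: joint offsets + lateral offsets
    y1,d1,L1,L2,Lt,a1,a2,a3,a4,o7=x[:10]; o=x[10:15]; b=x[15:19]
    R=Rz(y1-q[0]);p=np.array([0,0,d1])+R@[a1,b[0],0]
    R=R@Ry(q[1]+o[0]); p=p+R@[0,b[1],L1]
    R=R@Rz(-q[2]+o[1]); p=p+R@[a2,0,0]; R=R@Ry(q[3]+o[2]); p=p+R@[a3,b[2],L2]
    R=R@Rz(-q[4]+o[3]); R=R@Ry(q[5]+o[4]); p=p+R@[a4,b[3],Lt]; R=R@Rz(-q[6]+o7)
    return p,R@np.array([[0,1,0],[0,0,1],[1,0,0]])
def res(x):
    r=[]
    for q,e,R in D:
        p,Q=FK(q,x); r+=[(p-e)*5,(Q-R).ravel()]
    return np.concatenate(r+[x[10:15]*.03,x[15:]*.1])
if __name__=="__main__":
    f=least_squares(res,np.r_[g,np.zeros(9)]);print(f.cost,f.x.round(3)); r=f.fun[:-9].reshape(-1,12);print((r[:,:3]/5).round(4),np.abs(r[:,3:]).max(1).round(3))
E
python3 refit.py
```

```text
6.040717052744419e-06 [-3.000e-03  2.950e-01  5.960e-01  4.840e-01  4.020e-01 -2.000e-03
 -6.200e-02  4.000e-03 -2.400e-02  1.567e+00 -0.000e+00 -2.000e-03
  4.000e-03  1.000e-03 -4.000e-03 -1.600e-02 -1.600e-02 -2.300e-02
 -5.000e-03]
[[ 0.      0.0001  0.    ]
 [-0.0001 -0.0001 -0.0001]
 [ 0.      0.      0.0001]
 [ 0.      0.     -0.    ]] [0. 0. 0. 0.]
```

```bash
python3 - <<'E'
from refit import *
import pickle
D2=D+[(np.array(a_),np.array(b),None if c is None else c) for a_,b,c in data[1:]]
def mk(y): x=np.zeros(19);x[9]=np.pi/2;x[1:9]=y[:8];x[15:19]=y[8:12];return x
def r2(y):
    x=mk(y);r=[]
    for i,(q,e,R) in enumerate(D2):
        w_=1 if i<len(D) else .2
        p,Q=FK(q,x);r+=[(p-e)*5*w_]
        if R is not None and i<len(D): r+=[(Q-R).ravel()*w_]
    return np.concatenate(r+[np.array(y)*.002])
f=least_squares(r2,np.r_[g[1:9],0,0,0,0]);print(f.cost,f.x.round(4));print(np.abs(f.fun[:12*len(D)]).max())
pickle.dump(mk(f.x),open("kin2.pkl","wb"))
E
cat > sim2.py <<'E'
import sim,pickle,numpy as np
from refit import FK
X=pickle.load(open("kin2.pkl","rb"))
sim.fk=lambda q,g,s:FK(q,X)
sim.g=sim.s=None
import opt
from opt import *
E
python3 - <<'E'
from sim2 import *
o=bot.get_obs();q=o["q"]
print(FK(q,X)[0]-o["eef_pos"])
for d in (.092,.04,.012): q=move(q,Pw+W[:,2]*d,Rt@F,n=15);print(d,q.round(3),np.linalg.norm(FK(q,X)[0]-Pw-W[:,2]*d).round(4))
# self-motion at final
rng=np.random.default_rng(0);P_=Pw+W[:,2]*.012
S=[]
for k in range(40):
    f=least_squares(lambda q:np.r_[(FK(q,X)[0]-P_)*5,(FK(q,X)[1]-Rt@F).ravel()],rng.uniform(lim[:,0],lim[:,1]),bounds=(lim[:,0],lim[:,1]))
    if f.cost<1e-7:S.append(f.x)
S=np.array(S);print(S[np.argsort(S[:,5])][::max(1,len(S)//8)].round(2))
E
```

```text
2.6801856717979676e-05 [ 2.891e-01  5.423e-01  4.738e-01  3.292e-01  5.000e-04 -2.500e-03
  1.000e-03 -8.000e-04 -1.540e-02 -1.540e-02 -2.950e-02 -1.800e-03]
0.0007781471678428525
[-3.11284624e-05  1.09798643e-04  8.49721774e-05]
0.092 [ 0.488  0.254 -0.68   2.227  0.883  0.349  0.551] 0.0
0.04 [ 0.347  0.359 -0.529  2.217  1.171  0.299  0.279] 0.0
0.012 [ 0.293  0.416 -0.466  2.205  1.337  0.279  0.121] 0.0
[[ 0.06  0.38 -0.19  2.22  1.23  0.17  0.19]
 [ 0.1   0.39 -0.24  2.22  1.25  0.19  0.17]
 [ 0.24  0.41 -0.41  2.21  1.32  0.26  0.13]
 [ 0.34  0.43 -0.53  2.2   1.35  0.31  0.11]
 [ 0.41  0.44 -0.61  2.2   1.38  0.34  0.11]
 [ 0.66  0.55 -0.93  2.18  1.46  0.51  0.09]
 [ 0.74  0.61 -1.04  2.18  1.49  0.59  0.1 ]
 [ 0.85  0.73 -1.22  2.17  1.54  0.75  0.11]
 [ 0.94  0.9  -1.4   2.17  1.61  0.96  0.13]]
```

drive_tool --slide '[[9,-1.2,-21],[18,-2.4,-42],[26,-3.6,-62],[26,-3.6,-62],[26,-3.6,-62]]' --turn '[[0.007,0.01,-0.015],[0.007,0.01,-0.015],[0.007,0.01,-0.015],[0.007,0.01,-0.015],[0.007,0.01,-0.015]]' --gripper '[0,0,0,0,0]'

```text
t: 10.9
eef_pos: [0.5592, -0.0255, 0.1666]
tool_rot: [0.621, -0.59, 0.392, 0.336]
contact_force: [0.3, 0.4, -1.4]
gripper_width: 0.452
```

```bash
python3 - <<'E'
from sim2 import *
o=log();cam("wrist","w11");delta(Pw+W[:,2]*.092,Rt@F)
crop("w11",220,120,200,150,4,"w11c")
E
```

```text
t 10.9 q [ 0.5    0.254 -0.696  2.226  0.88   0.355  0.561] e [ 0.5592 -0.0255  0.1666] f [ 0.3  0.4 -1.4] gw 0.452
slide [ 0.3 -0.5 -1.1] turn [ 0.003 -0.    -0.007] deg 0.4
```

View pics/w11c.png

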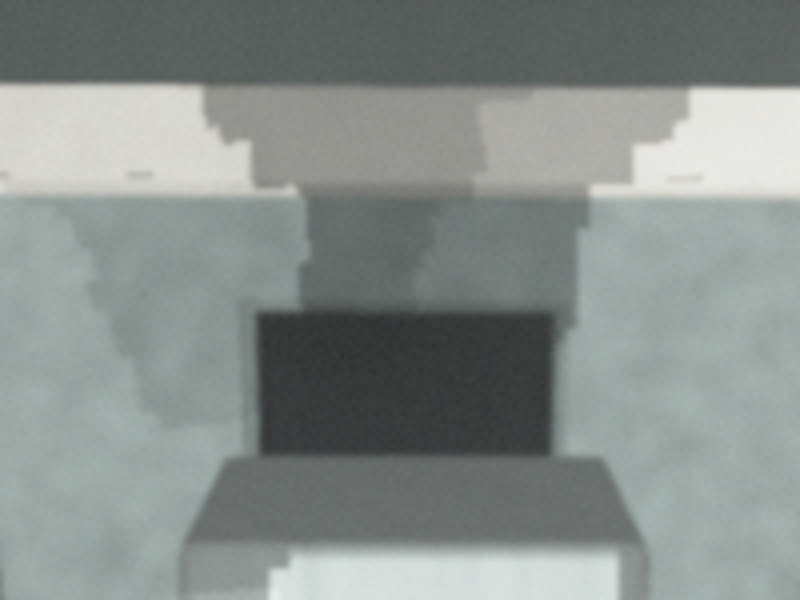

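```bash
python3 - <<'E'
from sim2 import *
w=load("w11");o=bot.get_obs();e=o["eef_pos"];R=R_tool().as_matrix()
for x in (-20,12): print(x,proj(w,[e+R@(np.array([x,28,z])/1e3) for z in (-20,20)]).round(1).tolist())
print("obs top",(np.array([[182,545],[645,545]])/4+[220,120]-.4).tolist(),"bot",(np.array([[228,459],[606,459]])/4+[220,120]-.4).tolist())
for p in ([.6028,-.0303,.085],[.6028,-.032,.085],[.6018,-.032,.085]):
  print(p,proj(w,[p+W@(np.array(q)/1e3) for q in ((-30.5,-22.5,8),(-30.5,22.5,8),(-32.5,-24.5,10),(-32.5,24.5,10),(-48,0,10))]).round(1).tolist())
print("obs",(np.array([[258,312],[552,312],[240,300],[568,300],[400,196]])/4+[220,120]-.4).tolist())
E
```

```text
-20 [[264.5, 252.1], [384.1, 252.2]]
12 [[275.9, 229.8], [372.2, 229.9]]
obs top [[265.1, 255.85], [380.85, 255.85]] bot [[276.6, 234.35], [371.1, 234.35]]
[0.6028, -0.0303, 0.085] [[285.6, 196.6], [360.8, 197.2], [281.8, 193.7], [364.7, 194.4], [323.5, 167.4]]
[0.6028, -0.032, 0.085] [[282.8, 196.8], [358.0, 197.4], [279.0, 193.9], [361.8, 194.6], [320.6, 167.6]]
[0.6018, -0.032, 0.085] [[282.5, 195.4], [357.9, 196.0], [278.7, 192.5], [361.7, 193.2], [320.4, 166.2]]
obs [[284.1, 197.6], [357.6, 197.6], [279.6, 194.6], [361.6, 194.6], [319.6, 168.6]]
```

```bash
sed -i 's/^Pw=.*/Pw=np.array([.6024,-.031,.085]);W=Rw(-.097);Rt=Rtool_at(-.097)/' opt.py; python3 - <<'E'
from sim2 import *
for d in (.040,.030,.02): delta(Pw+W[:,2]*d,Rt@F)
print(W[:,2])
E
```

```text
slide [ 24.2  -3.6 -47. ] turn [ 0.003 -0.    -0.007] deg 0.4
slide [ 28.8  -4.  -55.9] turn [ 0.003 -0.    -0.007] deg 0.4
slide [ 33.5  -4.5 -64.7] turn [ 0.003 -0.    -0.007] deg 0.4
[-0.46726467  0.04546736  0.88294759]
```

drive_tool --slide '[[8,-2,-16],[16,-3,-32],[24,-3.6,-47],[24,-3.6,-47],[29,-4,-56],[29,-4,-56],[29,-4,-56]]' --turn '[[0.003,0,-0.007],[0.003,0,-0.007],[0.003,0,-0.007],[0.003,0,-0.007],[0.003,0,-0.007],[0.003,0,-0.007],[0.003,0,-0.007]]' --gripper '[0,0,0,0,0,0,0]'

```text
t: 11.65
eef_pos: [0.5887, -0.0296, 0.1126]
tool_rot: [0.623, -0.588, 0.393, 0.334]
contact_force: [0.6, -1.4, -2.2]
gripper_width: 0.449
```

```bash
python3 - <<'E'
from sim2 import *
o=log();cam("wrist","w12");cam("side","s12")
print(((Pw-o["eef_pos"])@W*1000).round(1))
for d in (.03,.02,.012): delta(Pw+W[:,2]*d,Rt@F)
crop("w12",220,140,200,150,4,"w12c");crop("s12",270,150,130,110,6,"s12c")
E
```

```text
t 11.65 q [ 0.335  0.377 -0.517  2.212  1.223  0.296  0.228] e [ 0.5887 -0.0296  0.1126] f [ 0.6 -1.4 -2.2] gw 0.449
[ -0.8  -0.  -30.8]
slide [-0.3  0.1 -1. ] turn [-0.     0.001  0.001] deg 0.1
slide [ 4.4 -0.4 -9.8] turn [-0.     0.001  0.001] deg 0.1
slide [  8.1  -0.7 -16.9] turn [-0.     0.001  0.001] deg 0.1
```

View pics/w12c.png

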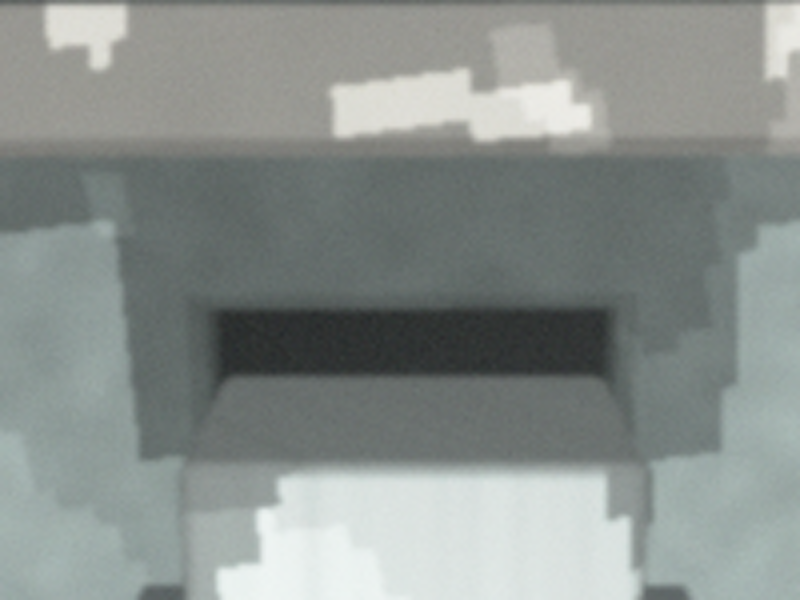

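View pics/s12c.png

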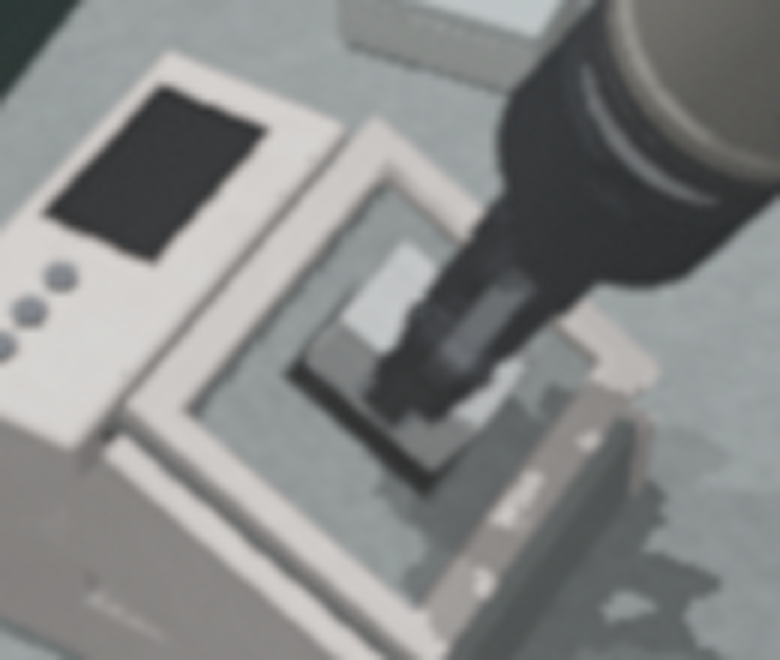

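```bash
python3 - <<'E'
from sim2 import *
w=load("w12");o=bot.get_obs();e=o["eef_pos"];R=R_tool().as_matrix()
# express well hypothesised in tool frame: center offset (dist 30.8, dy, dz)
for dy in (-1,0,1):
  pw=e+R@(np.array([30.8,dy,0])/1e3); Wt=np.c_[-R[:,1],R[:,2],-R[:,0]]
  a1=proj(w,[pw+Wt@(np.array(q)/1e3) for q in ((-30.5,0,8),(-32.5,0,10))])[:,1]; b=proj(w,[e+R@(np.array([12,28,0])/1e3),e+R@(np.array([-20,28,0])/1e3)])[:,1]
  print(dy,"lip",a1.round(1),"cass",b.round(1),"gap",(b[0]-a1).round(1))
print("obs gap",234.25-218,234.25-214.5, "top-bottom", (463-377)/4)
E
```

```text
-1 lip [219.  215.4] cass [227.9 249.7] gap [ 8.9 12.4]
0 lip [216.8 213.2] cass [227.9 249.7] gap [11.1 14.7]
1 lip [214.6 210.9] cass [227.9 249.7] gap [13.3 17. ]
obs gap 16.25 19.75 top-bottom 21.5
```

```bash
python3 - <<'E'
from sim2 import *
E={"w1":([.40069344,-.30114341,.36088398],[[-0.0,0.914,0.407],[0.0,0.407,-0.914],[-1.0,-0.0,-0.0]]),
"w2":([.51034844,-.03390798,.35990373],[[-0.002,0.915,0.404],[-0.001,0.404,-0.915],[-1.0,-0.002,-0.0]]),
"w3":([.53109686,-.0254971,.24063523],[[0.466,0.879,-0.101],[-0.049,-0.088,-0.995],[-0.883,0.469,0.002]]),
"w4":([.40135285,.27643531,.25134632],[[-0.003,0.896,0.444],[0.007,0.444,-0.896],[-1.0,0.0,-0.008]])}
Ds=[json.loads(l) for l in open("log.jsonl")]
for n,i in (("w10",3),("w11",4),("w12",5)): E[n]=(Ds[i][1],Ds[i][2])
E["w6"]=([.44523,.29056,.01193],Rtool_at(.478,0)); E["w8"]=([.55989,-.02514,.16751],Rt); E["w9"]=([.58441,-.02784,.12186],Rt)
for n,(e,R) in sorted(E.items()):
    R=np.array(R);c=load(n);C=-c["R"].T@c["t"];Q=c["R"]@R
    print(n,(R.T@(C-e)*1000).round(1),(Rn.from_matrix(Q).as_rotvec()).round(4))
E
```

```text
Traceback (most recent call last):
IndexError: list index out of range
```

```bash
wc -l log.jsonl; python3 - <<'E'
from sim2 import *
E={"w1":([.40069344,-.30114341,.36088398],[[-0.0,0.914,0.407],[0.0,0.407,-0.914],[-1.0,-0.0,-0.0]]),
"w2":([.51034844,-.03390798,.35990373],[[-0.002,0.915,0.404],[-0.001,0.404,-0.915],[-1.0,-0.002,-0.0]]),
"w3":([.53109686,-.0254971,.24063523],[[0.466,0.879,-0.101],[-0.049,-0.088,-0.995],[-0.883,0.469,0.002]]),
"w4":([.40135285,.27643531,.25134632],[[-0.003,0.896,0.444],[0.007,0.444,-0.896],[-1.0,0.0,-0.008]])}
Ds=[json.loads(l) for l in open("log.jsonl")]
for n,i in (("w10",-3),("w11",-2),("w12",-1)): E[n]=(Ds[i][1],Ds[i][2])
E["w6"]=([.44523,.29056,.01193],Rtool_at(.478,0)); E["w8"]=([.55989,-.02514,.16751],Rt); E["w9"]=([.58441,-.02784,.12186],Rt)
for n,(e,R) in sorted(E.items()):
    R=np.array(R);c=load(n);C=-c["R"].T@c["t"];Q=c["R"]@R
    print(n,(R.T@(C-e)*1000).round(1),(Rn.from_matrix(Q).as_rotvec()).round(4))
E
```

```text
5 log.jsonl
w1 [-144.5   69.    -0.3] [-2.0771  0.2716 -2.0803]
w10 [-142.9   64.5   -0.6] [-2.0793  0.2758 -2.08  ]
w11 [-142.9   64.5   -0.6] [-2.0793  0.2759 -2.0799]
w12 [-142.9   64.5   -0.5] [-2.0793  0.2758 -2.0799]
w2 [-143.5   67.7    0.2] [-2.0786  0.2743 -2.0786]
w3 [-142.8   67.     0.9] [-2.0781  0.2762 -2.0792]
w4 [-144.1   66.9   -1.7] [-2.0796  0.2716 -2.0773]
w6 [-143.8   66.6    1.3] [-2.0812  0.2754 -2.0814]
w8 [-142.3   66.7    1.5] [-2.0792  0.2765 -2.0774]
w9 [-1.427e+02  6.750e+01  1.000e-01] [-2.0821  0.2703 -2.0759]
```

```bash
python3 - <<'E'
from sim2 import *
for v in ([-2.3,-.4,0],[-2.3,-.4,-6],[-2.3,-.4,-10],[-2.3,-.4,-14],[-2.3,-.4,-16],[-2.3,-.4,-18.5]): print(v,(W@v).round(1))
E
```

```text
[-2.3, -0.4, 0] [-2.1 -0.2 -1.1]
[-2.3, -0.4, -6] [ 0.7 -0.5 -6.4]
[-2.3, -0.4, -10] [ 2.6 -0.7 -9.9]
[-2.3, -0.4, -14] [  4.5  -0.8 -13.4]
[-2.3, -0.4, -16] [  5.4  -0.9 -15.2]
[-2.3, -0.4, -18.5] [  6.6  -1.  -17.4]
```

drive_tool --slide '[[-2,-0.2,-1],[-2,-0.2,-1],[0.7,-0.5,-6.4],[2.6,-0.7,-9.9],[4.5,-0.8,-13.4],[4.5,-0.8,-13.4]]' --turn '[[0,0,0],[0,0,0],[0,0,0],[0,0,0],[0,0,0],[0,0,0]]' --gripper '[0,0,0,0,0,0]'

```text
t: 12.35
eef_pos: [0.5931, -0.0304, 0.0986]
tool_rot: [0.623, -0.588, 0.393, 0.334]
contact_force: [-0.7, 0.0, -1.6]
gripper_width: 0.453
```

```bash
python3 - <<'E'
from sim2 import *
o=log();cam("wrist","w13");cam("side","s13")
print(((Pw-o["eef_pos"])@W*1000).round(1), "f in W",(o["contact_force"]@W).round(1)); delta(o["eef_pos"],Rt@F)
crop("w13",220,140,200,150,4,"w13c");crop("s13",270,150,130,110,6,"s13c")
E
```

```text
t 12.35 q [ 0.306  0.406 -0.483  2.211  1.321  0.284  0.134] e [ 0.5931 -0.0304  0.0986] f [-0.7  0.  -1.6] gw 0.453
[  1.8   0.3 -16.4] f in W [-1.3 -0.  -1.1]
slide [ 0.  -0.1 -0.3] turn [-0.     0.001  0.   ] deg 0.1
```

View pics/w13c.png

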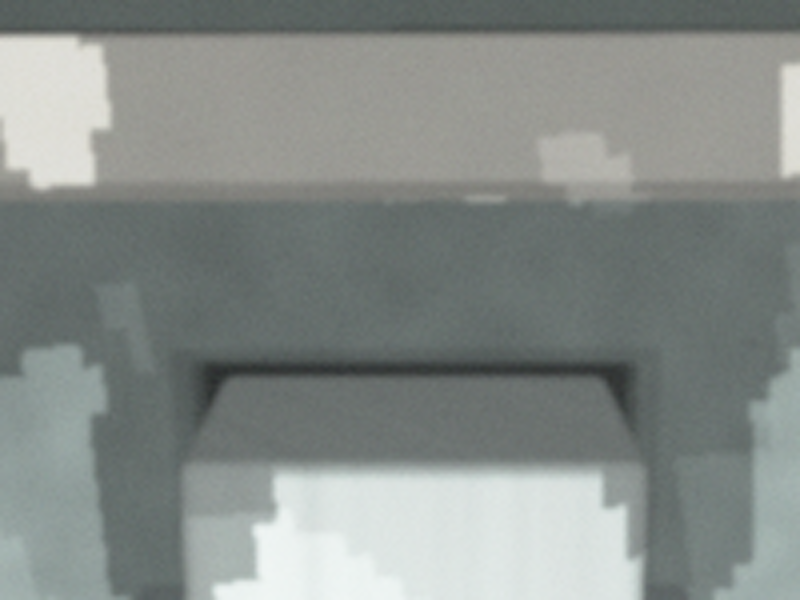

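View pics/s13c.png

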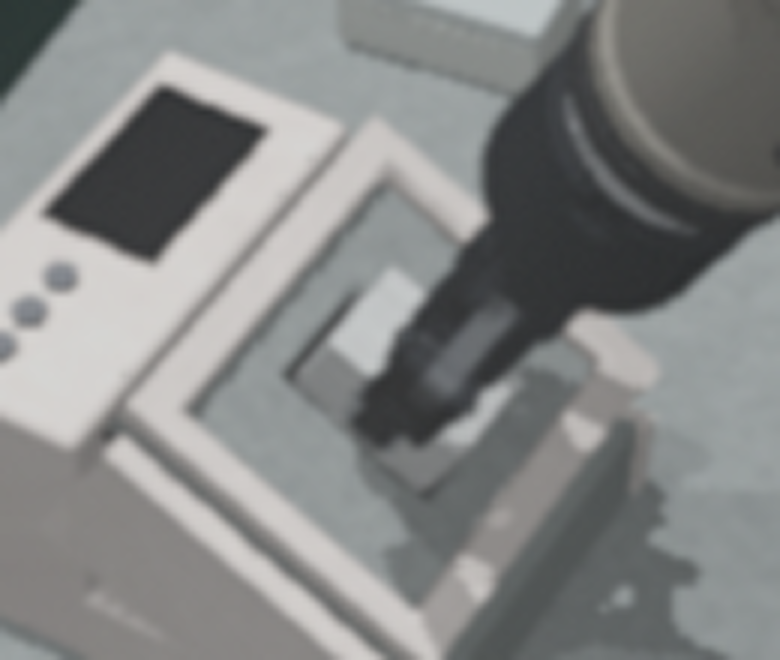

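drive_tool --slide '[[0.7,-0.1,-1.3],[1.2,-0.1,-2.2],[1.6,-0.2,-3.1],[2.0,-0.2,-3.7],[2.0,-0.2,-3.7],[2.0,-0.2,-3.7]]' --turn '[[0,0,0],[0,0,0],[0,0,0],[0,0,0],[0,0,0],[0,0,0]]' --gripper '[0,0,0,0,0,0]'

```text
t: 13.05
eef_pos: [0.5951, -0.0306, 0.0953]
tool_rot: [0.623, -0.588, 0.393, 0.334]
contact_force: [-0.6, -0.2, 0.4]
gripper_width: 0.452
```

```bash
python3 - <<'E'
from sim2 import *
o=log()
print(((Pw-o["eef_pos"])@W*1000).round(1), "f in W",(o["contact_force"]@W).round(1)); delta(o["eef_pos"],Rt@F)
E
```

```text
t 13.05 q [ 0.3    0.414 -0.477  2.209  1.345  0.283  0.111] e [ 0.5951 -0.0306  0.0953] f [-0.6 -0.2  0.4] gw 0.452
[  1.7   0.3 -12.5] f in W [-0.4 -0.2  0.6]
slide [0. 0. 0.] turn [-0.     0.001  0.   ] deg 0.1
```

drive_tool --slide '[[0.3,0,-0.6],[0.6,-0.1,-1.2],[0.8,-0.1,-1.6],[0.8,-0.1,-1.6]]' --turn '[[0,0,0],[0,0,0],[0,0,0],[0,0,0]]' --gripper '[0,0,0,0]'

```text
t: 13.45
eef_pos: [0.5952, -0.0306, 0.0952]
tool_rot: [0.623, -0.588, 0.393, 0.333]
contact_force: [-19.7, 0.2, 26.1]
gripper_width: 0.454
```

```bash
python3 - <<'E'
from sim2 import *
o=log()
print(((Pw-o["eef_pos"])@W*1000).round(1), "f in W",(o["contact_force"]@W).round(1)); delta(o["eef_pos"],Rt@F)
E
```

```text
t 13.45 q [ 0.298  0.414 -0.475  2.21   1.356  0.283  0.1  ] e [ 0.5952 -0.0306  0.0952] f [-19.7   0.2  26.1] gw 0.454
[  1.6   0.3 -12.4] f in W [-5.1 -1.7 32.2]
slide [0. 0. 0.] turn [0.001 0.003 0.   ] deg 0.2
```

drive_tool --slide '[[0,0,0],[0,0,0],[0,0,0],[0,0,0],[0,0,0],[0,0,0],[0,0,0]]' --turn '[[0,0,0],[0,0,0],[0,0,0],[0,0,0],[0,0,0],[0,0,0],[0,0,0]]' --gripper '[0,0,0.6,0.8,1,1,1]'

```text
t: 14.15
eef_pos: [0.5952, -0.0306, 0.0951]
tool_rot: [0.623, -0.588, 0.393, 0.333]
contact_force: [-0.3, 0.0, -0.9]
gripper_width: 1.0
```

```bash
python3 - <<'E'
from sim2 import *
o=log();cam("wrist","w14")
print(((Pw-o["eef_pos"])@W*1000).round(1), "f in W",(o["contact_force"]@W).round(1)); delta(o["eef_pos"],Rt@F)
E
```

```text
t 14.15 q [ 0.298  0.415 -0.475  2.21   1.356  0.283  0.1  ] e [ 0.5952 -0.0306  0.0951] f [-0.3  0.  -0.9] gw 1.0
[  1.6   0.3 -12.3] f in W [-0.7  0.  -0.7]
slide [ 0.  0. -0.] turn [0.001 0.003 0.001] deg 0.2
```

View pics/w14.png

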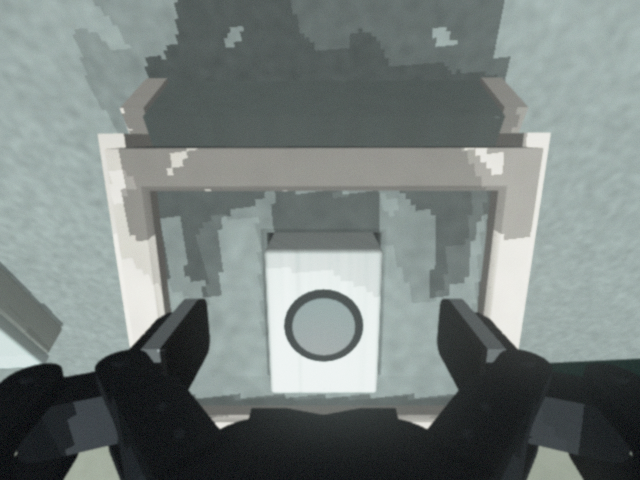

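drive_tool --slide '[[-7,0.7,13],[-19,1.8,35],[-35,3.5,66],[-56,5.5,106],[-56,5.5,106]]' --turn '[[0,0,0],[0,0,0],[0,0,0],[0,0,0],[0,0,0]]' --gripper '[1,1,1,1,1]'

```text
t: 14.7
eef_pos: [0.5393, -0.025, 0.2044]
tool_rot: [0.624, -0.589, 0.392, 0.332]
contact_force: [0.1, 0.3, 0.4]
gripper_width: 0.999
```

```bash
python3 - <<'E'
from sim2 import *
o=log();cam("wrist","w15");cam("side","s15")
q=o["q"];H=np.array([.4465,-.2848,0]);yh=.40
for kind,Rh in (("flip",Rtool_at(yh,0)@F),):
  q2=move(q,H+[0,0,.25],Rh,n=20);q3=move(q2,H+[0,0,.038],Rh,n=20);print(q2.round(2),q3.round(2))
  q4=move(q3,H+[0,0,.25],Rh,n=10); q5=move(q4,Pw+W[:,2]*.15,Rt@F,n=20);q6=move(q5,Pw+W[:,2]*.048,Rt@F,n=20);print(q5.round(2),q6.round(2))
delta(H+[0,0,.25],Rtool_at(yh,0)@F)
crop("w15",170,90,300,225,2.66,"w15c");crop("s15",270,150,130,110,6,"s15c")
E
```

```text
t 14.7 q [ 0.602  0.154 -0.782  2.231  0.641  0.383  0.776] e [ 0.5393 -0.025   0.2044] f [0.1 0.3 0.4] gw 0.999
[ 1.19  0.35 -0.9   1.83  0.3   1.11  2.15] [ 1.01  0.62 -0.71  2.01  0.6   0.73  1.89]
[ 0.68  0.13 -0.85  2.22  0.55  0.41  0.87] [ 0.38  0.34 -0.56  2.22  1.13  0.31  0.32]
slide [ -93.  -259.1   47.2] turn [-0.073  0.494  0.488] deg 40.0
```

View pics/w15c.png

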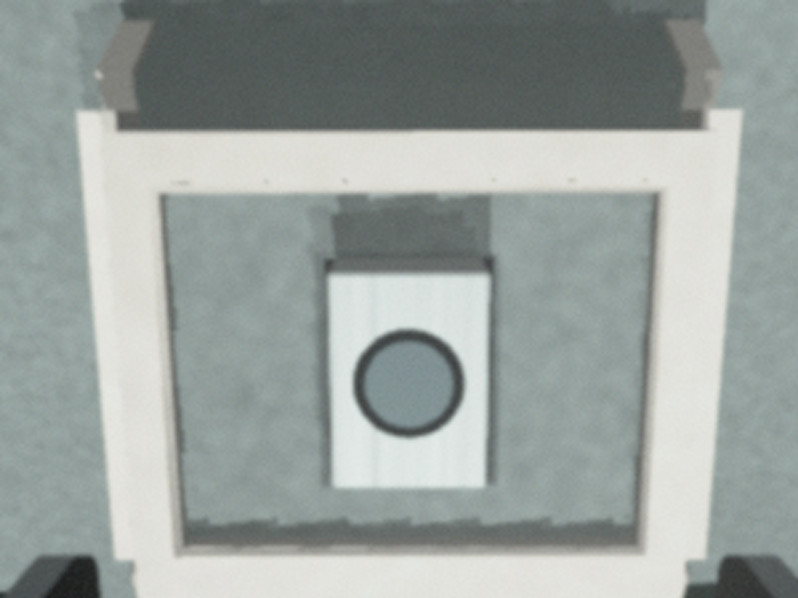

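View pics/s15c.png

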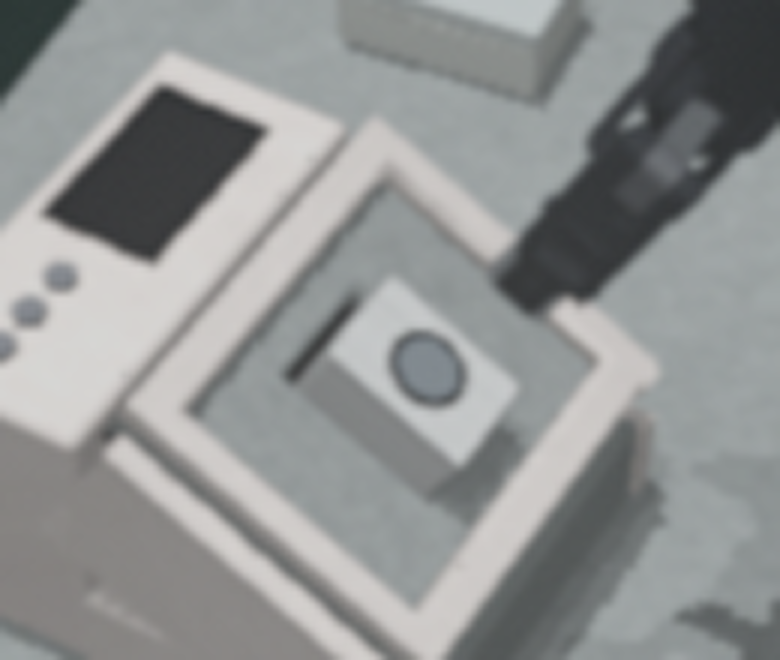

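drive_tool --slide '[[-12,-35,10],[-25,-70,20],[-37,-105,30],[-50,-140,35],[-62,-175,40],[-75,-210,45],[-93,-245,30],[-93,-259,15],[-93,-259,15],[-93,-259,15]]' --turn '[[-0.01,0.07,0.07],[-0.021,0.141,0.14],[-0.031,0.212,0.21],[-0.042,0.282,0.28],[-0.052,0.353,0.35],[-0.063,0.423,0.42],[-0.073,0.494,0.488],[-0.073,0.494,0.488],[-0.073,0.494,0.488],[-0.073,0.494,0.488]]' --gripper '[1,1,1,1,1,1,1,1,1,1]'

```text
t: 15.8
eef_pos: [0.4464, -0.2841, 0.2166]
tool_rot: [0.391, -0.589, 0.391, 0.59]
contact_force: [-0.4, 0.7, 0.3]
gripper_width: 1.003
```

```bash
cat >> opt.py <<'E'
Rcam=Rn.from_matrix([Rn.from_rotvec([-2.0785,.2763,-2.0785]).as_matrix()][0])
def camfix(c,e,R):
    c=dict(c); c["R"]=Rcam.as_matrix()@R.T; C=e+R@np.array([-.1429,.0658,.0003]); c["t"]=-c["R"]@C; return c
E
python3 - <<'E'
from sim2 import *
import os
o=log();cam("wrist","w16");print(R_tool().as_matrix().round(3).tolist())
# check Rcam
for n,R in (("w8",Rt),("w3",Rt)): print(n,Rn.from_matrix(load(n)["R"]@Rt).as_rotvec().round(4))
crop("w16",200,100,240,180,3.333,"w16c")
E
```

```text
t 15.8 q [ 1.15   0.376 -0.863  1.874  0.327  1.043  2.124] e [ 0.4464 -0.2841  0.2166] f [-0.4  0.7  0.3] gw 1.003
[[-0.0, -0.92, -0.391], [0.001, -0.391, 0.92], [-1.0, 0.0, 0.001]]
w8 [-2.0792  0.2765 -2.0774]
w3 [-2.0755  0.2803 -2.0836]
```

View pics/w16.png

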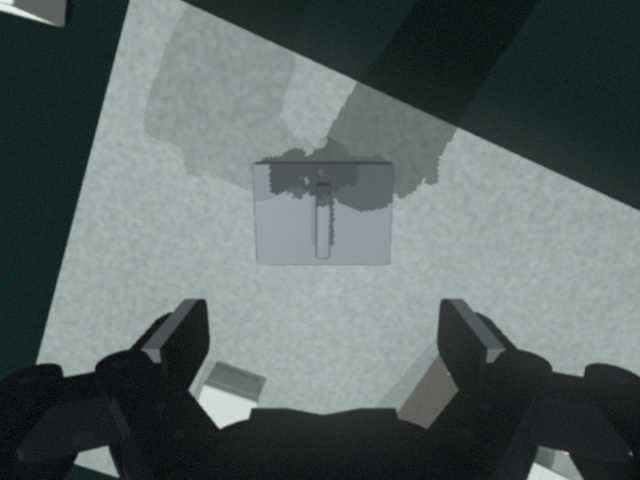

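View pics/w16c.png

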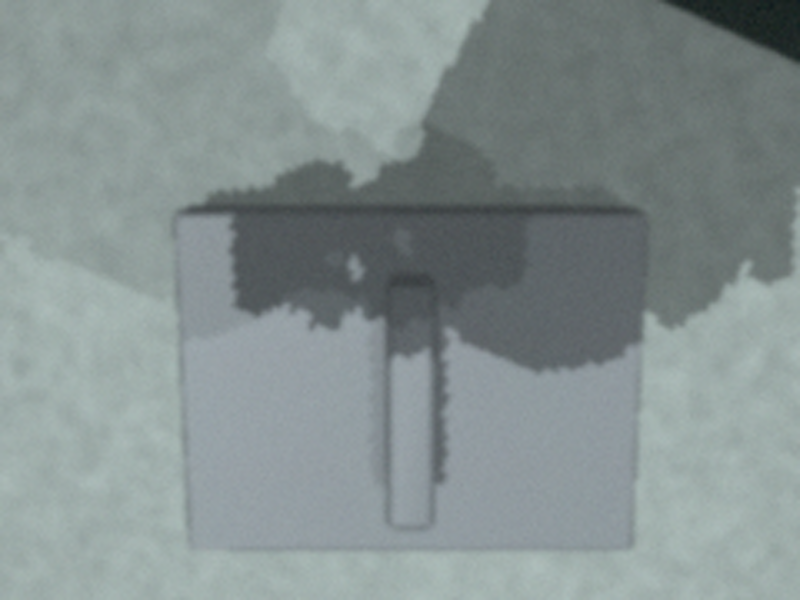

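```bash
python3 - <<'E'
from sim2 import *
o=bot.get_obs();e=o["eef_pos"];R=R_tool().as_matrix();c0=load("w16");c=camfix(c0,e,R)
sc=lambda a:np.array(a)/3.3333+[200,100]-.35
hb=sc([[178,212],[648,213],[633,548],[190,548]]);rb=sc([[388,285],[436,285],[432,528],[389,527]])
for cc in (c0,c):
  X=onz(cc,hb,.033);Y=onz(cc,rb,.061)
  print("body",X.mean(0).round(4),"rib",Y.mean(0).round(4), "dims",np.linalg.norm(X[0]-X[1]).round(4),np.linalg.norm(X[1]-X[2]).round(4),np.linalg.norm(Y[1]-Y[2]).round(4))
  for v in (X[0]+X[1]-X[2]-X[3],Y[0]+Y[1]-Y[2]-Y[3]): print("yaw",np.arctan2(-v[1],-v[0]).round(4))
w1=load("w1")
Rw1=np.array([[0,.914,.407],[0,.407,-.914],[-1,0,0]]);cf=camfix(w1,np.array([.4015,-.3005,.3612]),Rw1)
hb1=np.array([[640,132],[137,123],[139,502],[622,513]])/5+[250,90]-.4
rb1=np.array([[415,192],[365,192],[358,460],[407,458]])/5+[250,90]-.4
print("w1 corr",onz(cf,hb1,.033).mean(0).round(4),onz(cf,rb1,.061).mean(0).round(4))
# 2-view height: corners opposite order
print(tri(c,hb,cf,hb1[[3,2,1,0]][[1,0,3,2]]).round(4).tolist(), tri(c,rb.mean(0),cf,rb1.mean(0)).round(4))
E
```

```text
body [ 0.4469 -0.2843  0.033 ] rib [ 0.4471 -0.2846  0.061 ] dims 0.1185 0.089 0.0596
yaw 0.3967
yaw 0.3949
body [ 0.4471 -0.2824  0.033 ] rib [ 0.4473 -0.2827  0.061 ] dims 0.1185 0.0891 0.0597
yaw 0.3991
yaw 0.3973
w1 corr [ 0.4453 -0.2863  0.033 ] [ 0.4454 -0.2864  0.061 ]
[[0.4106, -0.2902, 0.3137], [0.4165, -0.3043, 0.3165], [0.4522, -0.2874, 0.2552], [0.4491, -0.2766, 0.2478]] [[ 0.4453 -0.2847  0.0698]]
```

```bash
python3 - <<'E'
from sim2 import *
delta([.4465,-.2845,.038],Rtool_at(.398,0)@F)
E
```

```text
slide [  -0.4   -1.2 -179.4] turn [-0.001 -0.    -0.004] deg 0.2
```

drive_tool --slide '[[-0.5,-1,-40],[-0.5,-1,-85],[-0.5,-1,-125],[-0.5,-1,-155],[-0.5,-1,-172],[-0.5,-1,-179],[-0.5,-1,-179],[-0.5,-1,-179]]' --turn '[[0,0,-0.004],[0,0,-0.004],[0,0,-0.004],[0,0,-0.004],[0,0,-0.004],[0,0,-0.004],[0,0,-0.004],[0,0,-0.004]]' --gripper '[1,1,1,1,1,1,1,1]'

```text
t: 16.65
eef_pos: [0.4477, -0.2846, 0.0399]
tool_rot: [-0.392, 0.59, -0.391, -0.588]
contact_force: [-0.0, -0.7, 0.5]
gripper_width: 0.995
```

```bash
python3 - <<'E'
from sim2 import *
o=log();cam("wrist","w17");delta([.4465,-.2845,.038],Rtool_at(.398,0)@F)
E
```

```text
t 16.65 q [ 0.995  0.612 -0.697  2.007  0.587  0.729  1.903] e [ 0.4477 -0.2846  0.0399] f [-0.  -0.7  0.5] gw 0.995
slide [-1.2  0.2 -2. ] turn [0.001 0.002 0.   ] deg 0.1
```

View pics/w17.png

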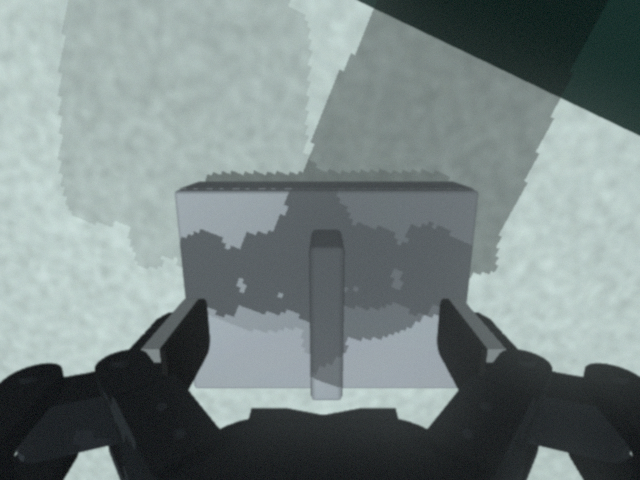

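```bash
python3 - <<'E'
from sim2 import *
o=bot.get_obs();e=o["eef_pos"];R=R_tool().as_matrix();c0=load("w17");c=camfix(c0,e,R)
for n,cc in (("rep",c0),("fix",c)):
  X=onz(cc,[[176,192],[477,193],[457,387],[195,387]],.033);Y=onz(cc,[[309,247],[344,247],[344,399],[310,399]],.061)
  print(n,"body tool",((X-e)@R*1000).round(1)[:,1:].tolist(),"rib",((Y-e)@R*1000).round(1)[:,1:].tolist())
E
```

```text
rep body tool [[44.2, -58.9], [44.0, 59.7], [-44.4, 60.1], [-44.7, -59.1]] rib [[29.8, -5.6], [29.9, 6.0], [-29.3, 7.0], [-29.3, -5.8]]
fix body tool [[44.7, -57.4], [44.5, 60.7], [-43.6, 61.2], [-44.0, -57.6]] rib [[30.5, -4.3], [30.5, 7.3], [-28.5, 8.2], [-28.5, -4.4]]
```

drive_tool --slide '[[-1,0.2,-2],[-1,0.2,-2],[-1,0.2,-2],[-1,0.2,-2],[-1,0.2,-2],[-1,0.2,-2],[-1,0.2,-2],[-1,0.2,-2],[-1,0.2,-2],[-1,0.2,-2]]' --turn '[[0,0,0],[0,0,0],[0,0,0],[0,0,0],[0,0,0],[0,0,0],[0,0,0],[0,0,0],[0,0,0],[0,0,0]]' --gripper '[1,0,0,0,0,0,0,0,0,0]' --squeeze 80

```text
t: 17.7
eef_pos: [0.4468, -0.2846, 0.0382]
tool_rot: [-0.392, 0.59, -0.391, -0.588]
contact_force: [-1.5, 0.5, 5.0]
gripper_width: 0.121
```

```bash
python3 - <<'E'
from sim2 import *
o=log();cam("wrist","w18");delta([.4465,-.2845,.038],Rtool_at(.398,0)@F)
E
```

```text
t 17.7 q [ 0.995  0.613 -0.695  2.01   0.59   0.724  1.9  ] e [ 0.4468 -0.2846  0.0382] f [-1.5  0.5  5. ] gw 0.121
slide [-0.3  0.2 -0.2] turn [0.001 0.002 0.   ] deg 0.1
```

View pics/w18.png

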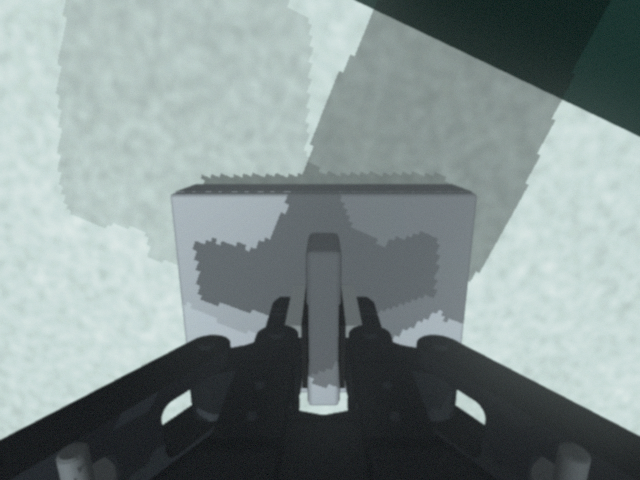

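```bash
python3 - <<'E'
from sim2 import *
o=bot.get_obs();e=o["eef_pos"];R=R_tool().as_matrix();c0=load("w18");c=camfix(c0,e,R)
for n,cc in (("rep",c0),("fix",c)):
  X=onz(cc,[[172,195],[475,194]],.033);Y=onz(cc,[[306,251],[341,251],[341,404],[307,404]],.061)
  print(n,"body tool",((X-e)@R*1000).round(1)[:,1:].tolist(),"rib",((Y-e)@R*1000).round(1)[:,1:].tolist())
E
```

```text
rep body tool [[43.4, -60.1], [43.9, 58.1]] rib [[29.0, -6.7], [29.1, 4.8], [-30.1, 5.6], [-30.1, -6.9]]
fix body tool [[43.8, -58.4], [44.4, 59.2]] rib [[29.6, -5.2], [29.6, 6.2], [-29.2, 7.1], [-29.3, -5.5]]
```

drive_tool --slide '[[0,0,5],[0,0,15],[0,0,40],[0,0,80],[0,0,125],[0,0,170],[0,0,200],[0,0,200]]' --turn '[[0,0,0],[0,0,0],[0,0,0],[0,0,0],[0,0,0],[0,0,0],[0,0,0],[0,0,0]]' --gripper '[0,0,0,0,0,0,0,0]'

```text
t: 18.55
eef_pos: [0.4492, -0.2852, 0.243]
tool_rot: [-0.391, 0.593, -0.391, -0.585]
contact_force: [0.2, 0.1, -2.2]
gripper_width: 0.125
```

```bash
python3 - <<'E'
from sim2 import *
o=log();cam("wrist","w19");q=o["q"]
Pt=Pw+W@[-.00075,-.0003,0];print(Pt)
for d in (.15,.09,.048): q=move(q,Pt+W[:,2]*d,Rt@F,n=20);print(d,q.round(2))
delta(Pt+W[:,2]*.13,Rt@F)
E
```

```text
t 18.55 q [ 1.171  0.346 -0.884  1.846  0.305  1.08   2.142] e [ 0.4492 -0.2852  0.243 ] f [ 0.2  0.1 -2.2] gw 0.125
[ 0.60171185 -0.03123446  0.0846479 ]
0.15 [ 0.67  0.12 -0.84  2.23  0.54  0.4   0.88]
0.09 [ 0.48  0.26 -0.67  2.23  0.89  0.34  0.54]
0.048 [ 0.37  0.34 -0.55  2.22  1.13  0.3   0.32]
slide [ 93.4 259.6 -40.8] turn [ 0.079 -0.484 -0.483] deg 39.4
```

View pics/w19.png

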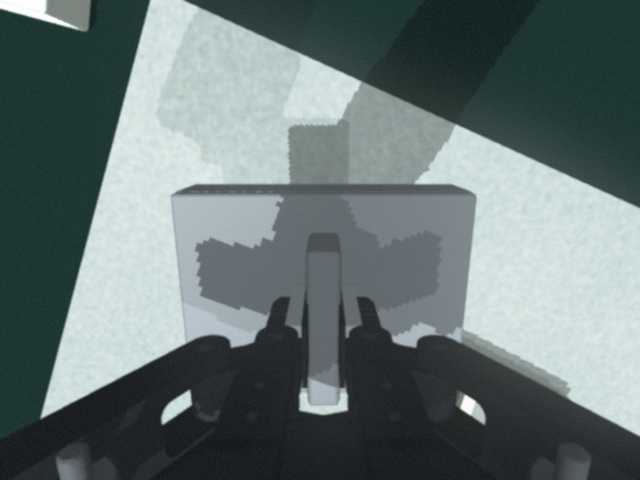

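drive_tool --slide '[[12,35,10],[25,70,15],[37,105,15],[50,140,15],[62,175,10],[75,210,0],[90,245,-20],[93,260,-35],[93,260,-41],[93,260,-41]]' --turn '[[0.011,-0.069,-0.069],[0.023,-0.138,-0.138],[0.034,-0.207,-0.207],[0.045,-0.277,-0.276],[0.056,-0.346,-0.345],[0.068,-0.415,-0.414],[0.079,-0.484,-0.483],[0.079,-0.484,-0.483],[0.079,-0.484,-0.483],[0.079,-0.484,-0.483]]' --gripper '[0,0,0,0,0,0,0,0,0,0]'

```text
t: 19.6
eef_pos: [0.5374, -0.0211, 0.1949]
tool_rot: [0.621, -0.587, 0.393, 0.339]
contact_force: [-0.2, -0.5, -3.1]
gripper_width: 0.123
```

```bash
python3 - <<'E'
from sim2 import *
o=log();cam("wrist","w20");cam("side","s20")
Pt=Pw+W@[-.00075,-.0003,0]
print(((o["eef_pos"]-Pt)@W*1000).round(1));delta(Pt+W[:,2]*.075,Rt@F)
E
```

```text
t 19.6 q [ 0.616  0.177 -0.808  2.234  0.677  0.386  0.745] e [ 0.5374 -0.0211  0.1949] f [-0.2 -0.5 -3.1] gw 0.123
[ -5.6   3.8 127.9]
slide [ 27.8  -3.3 -46.4] turn [-0.    -0.004 -0.003] deg 0.3
```

View pics/w20.png

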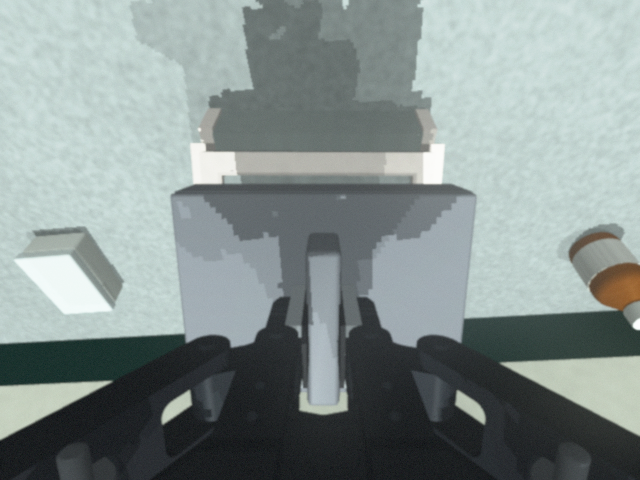

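View pics/s20.png

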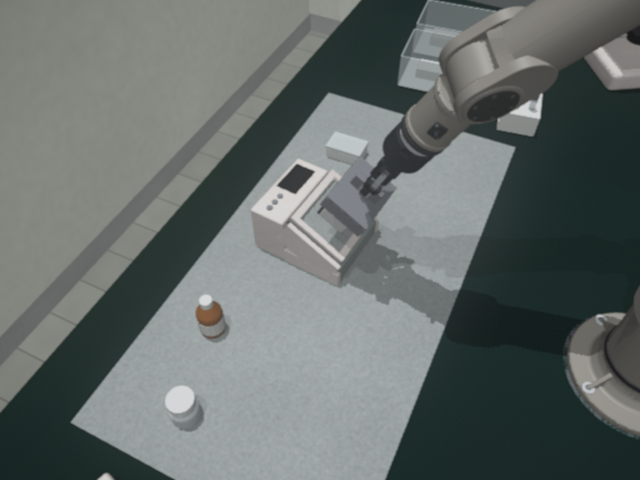

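drive_tool --slide '[[5,-3.5,0],[12,-3.5,-14],[20,-3.5,-31],[28,-3.4,-46],[28,-3.4,-46],[28,-3.4,-46]]' --turn '[[0,-0.004,-0.003],[0,-0.004,-0.003],[0,-0.004,-0.003],[0,-0.004,-0.003],[0,-0.004,-0.003],[0,-0.004,-0.003]]' --gripper '[0,0,0,0,0,0]'

```text
t: 20.3
eef_pos: [0.567, -0.0289, 0.1515]
tool_rot: [0.623, -0.587, 0.394, 0.334]
contact_force: [0.3, -0.0, -3.5]
gripper_width: 0.123
```

```bash
python3 - <<'E'
from sim2 import *
o=log();cam("wrist","w21");cam("side","s21")
Pt=Pw+W@[-.00075,-.0003,0]
print(((o["eef_pos"]-Pt)@W*1000).round(1));delta(Pt+W[:,2]*.075,Rt@F);delta(Pt+W[:,2]*.055,Rt@F)
crop("w21",150,120,340,100,2.35,"w21c");crop("s21",270,150,130,110,6,"s21c")
E
```

```text
t 20.3 q [ 0.459  0.29  -0.649  2.224  0.975  0.338  0.466] e [ 0.567  -0.0289  0.1515] f [ 0.3 -0.  -3.5] gw 0.123
[ 0.6 -1.  75.3]
slide [-0.5  0.8 -1.4] turn [-0.     0.001  0.001] deg 0.1
slide [  8.8  -0.1 -19. ] turn [-0.     0.001  0.001] deg 0.1
```

View pics/w21.png

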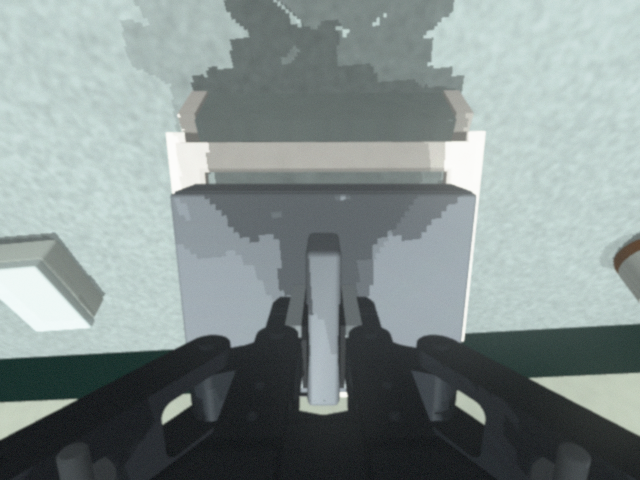

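View pics/s21c.png

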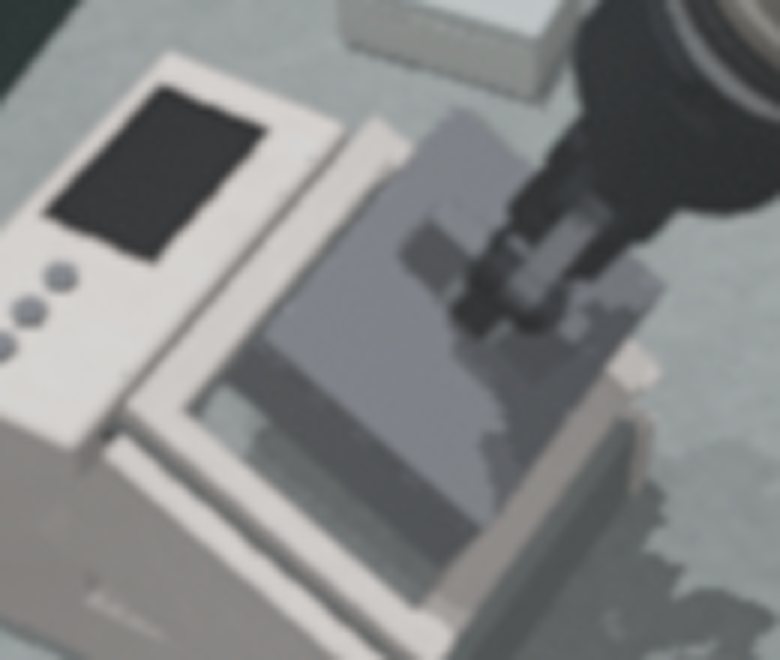

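```bash
python3 - <<'E'
from sim2 import *
Pt=Pw+W@[-.00075,-.0003,0]
delta(Pt+W[:,2]*.065,Rt@F);delta(Pt+W[:,2]*.0585,Rt@F)
E
```

```text
slide [  4.2   0.3 -10.2] turn [-0.     0.001  0.001] deg 0.1
slide [  7.2   0.  -15.9] turn [-0.     0.001  0.001] deg 0.1
```

drive_tool --slide '[[0,0.8,-2],[4,0.4,-10],[7,0.2,-16],[7,0.2,-16],[7,0.2,-16]]' --turn '[[0,0,0],[0,0,0],[0,0,0],[0,0,0],[0,0,0]]' --gripper '[0,0,0,0,0]'

```text
t: 20.9
eef_pos: [0.5741, -0.0284, 0.1366]
tool_rot: [0.623, -0.588, 0.393, 0.334]
contact_force: [-0.4, -0.1, -3.7]
gripper_width: 0.123
```

```bash
python3 - <<'E'
from sim2 import *
o=log();cam("wrist","w22");cam("side","s22")
Pt=Pw+W@[-.00075,-.0003,0]
print(((o["eef_pos"]-Pt)@W*1000).round(1),(o["contact_force"]@W).round(1));delta(Pt+W[:,2]*.0585,Rt@F)
crop("w22",150,100,340,120,2.35,"w22c");crop("s22",270,150,130,110,6,"s22c")
E
```

```text
t 20.9 q [ 0.407  0.321 -0.597  2.224  1.076  0.321  0.367] e [ 0.5741 -0.0284  0.1366] f [-0.4 -0.1 -3.7] gw 0.123
[-0.1  0.2 58.9] [-2.1 -0.1 -3.1]
slide [ 0.2 -0.2 -0.4] turn [-0.     0.001  0.001] deg 0.1
```

View pics/w22c.png

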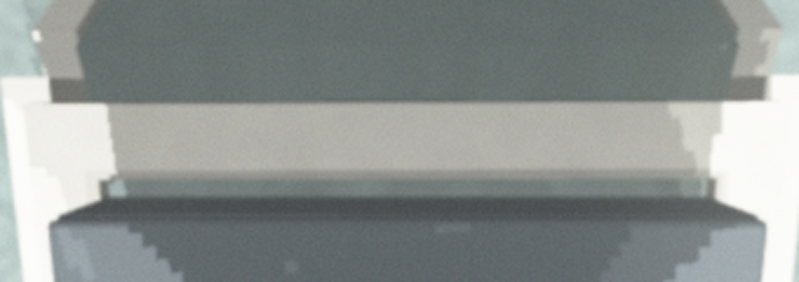

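View pics/s22c.png

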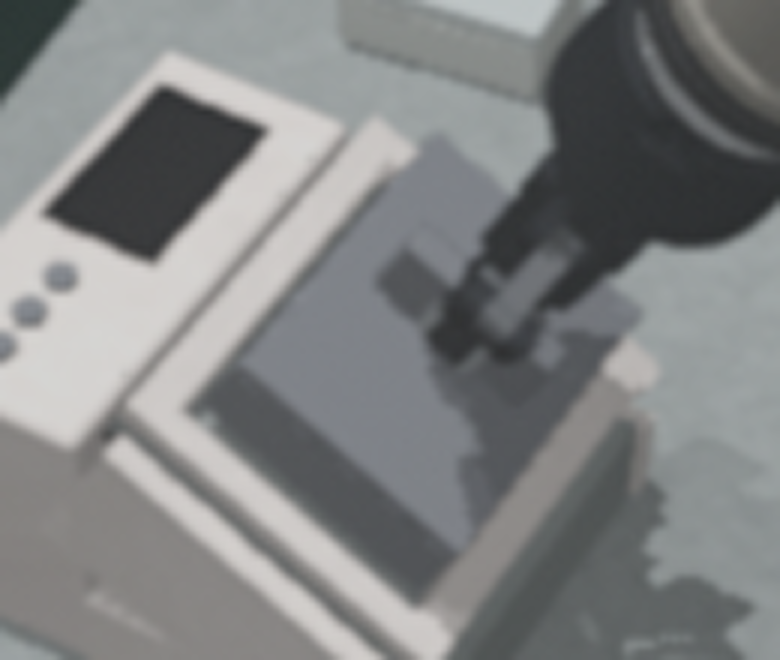

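```bash
python3 - <<'E'
from sim2 import *
crop("w22",270,160,110,45,7,"w22d")
o=bot.get_obs();e=o["eef_pos"];R=R_tool().as_matrix();c=camfix(load("w22"),e,R)
for n,v in (("hood low",[38.2,45.2,0]),("hood top",[5.2,45.2,0]),("rim edge",[40.9,48,0]),("rim out",[40.9,63,0])): print(n,proj(c,[e+R@(np.array(v)/1e3)]).round(1))
E
```

```text
hood low [[322.4 181.9]]
hood top [[322.3 191.6]]
rim edge [[322.4 175.3]]
rim out [[322.5 142.8]]
```

View pics/w22d.png

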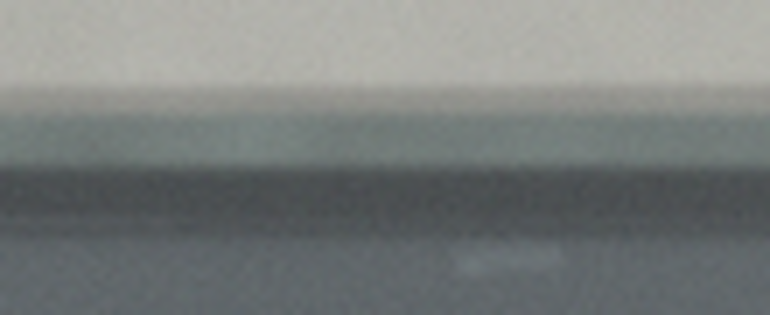

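drive_tool --slide '[[0.9,-0.2,-2.9],[2.2,-0.3,-5.2],[3.4,-0.4,-7.5],[4.0,-0.5,-8.7],[4.2,-0.5,-9.2],[4.2,-0.5,-9.2]]' --turn '[[0,0,0],[0,0,0],[0,0,0],[0,0,0],[0,0,0],[0,0,0]]' --gripper '[0,0,0,0,0,0]'

```text
t: 21.6
eef_pos: [0.5784, -0.0288, 0.1275]
tool_rot: [0.623, -0.588, 0.393, 0.334]
contact_force: [0.0, -0.3, -3.1]
gripper_width: 0.12
```

```bash
python3 - <<'E'
from sim2 import *
o=log();cam("wrist","w23");cam("side","s23")
Pt=Pw+W@[-.00075,-.0003,0]
print(((o["eef_pos"]-Pt)@W*1000).round(1),(o["contact_force"]@W).round(1));delta(Pt+W[:,2]*.0482,Rt@F)
crop("s23",270,150,130,110,6,"s23c")
E
```

```text
t 21.6 q [ 0.381  0.341 -0.568  2.223  1.136  0.311  0.31 ] e [ 0.5784 -0.0288  0.1275] f [ 0.  -0.3 -3.1] gw 0.12
[-0.6  0.2 48.8] [-1.4 -0.3 -2.7]
slide [ 0.7 -0.2 -0.4] turn [-0.     0.001  0.001] deg 0.1
```

View pics/s23c.png

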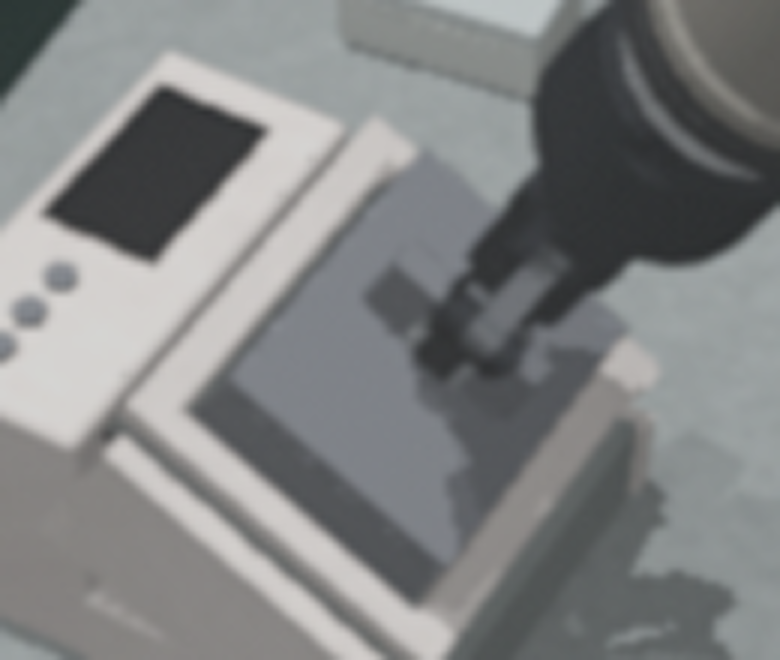

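No contact yet, and the hood is inside the rim. I'll lower it slowly until it touches.

drive_tool --slide '[[0.3,0,-0.5],[0.5,-0.1,-1.0],[0.8,-0.1,-1.5],[1.0,-0.1,-2.0],[1.0,-0.1,-2.0]]' --turn '[[0,0,0],[0,0,0],[0,0,0],[0,0,0],[0,0,0]]' --gripper '[0,0,0,0,0]'

```text
t: 22.2
eef_pos: [0.5787, -0.0288, 0.1274]
tool_rot: [0.623, -0.589, 0.393, 0.333]
contact_force: [-24.8, -0.0, 30.4]
gripper_width: 0.121
```

```bash
python3 - <<'E'
from sim2 import *
o=log()
Pt=Pw+W@[-.00075,-.0003,0]
print(((o["eef_pos"]-Pt)@W*1000).round(1),(o["contact_force"]@W).round(1));delta(Pt+W[:,2]*.0482,Rt@F)
E
```

```text
t 22.2 q [ 0.376  0.341 -0.564  2.224  1.148  0.311  0.298] e [ 0.5787 -0.0288  0.1274] f [-24.8  -0.   30.4] gw 0.121
[-0.4  0.2 48.6] [-7.5 -2.4 38.4]
slide [ 0.5 -0.2 -0.2] turn [0.002 0.003 0.001] deg 0.2
```

drive_tool --slide '[[0,0,0],[0,0,0],[0,0,0],[0,0,0],[0,0,0],[0,0,0],[0,0,0]]' --turn '[[0,0,0],[0,0,0],[0,0,0],[0,0,0],[0,0,0],[0,0,0],[0,0,0]]' --gripper '[0,0,0.3,0.5,0.7,0.7,0.7]'

```text
t: 22.9
eef_pos: [0.5788, -0.0288, 0.1273]
tool_rot: [0.623, -0.589, 0.393, 0.333]
contact_force: [0.1, 0.2, -0.3]
gripper_width: 0.701
```

```bash
python3 - <<'E'
from sim2 import *
o=log();cam("wrist","w24")
E
```

```text
t 22.9 q [ 0.375  0.341 -0.564  2.224  1.147  0.311  0.298] e [ 0.5788 -0.0288  0.1273] f [ 0.1  0.2 -0.3] gw 0.701
```

View pics/w24.png

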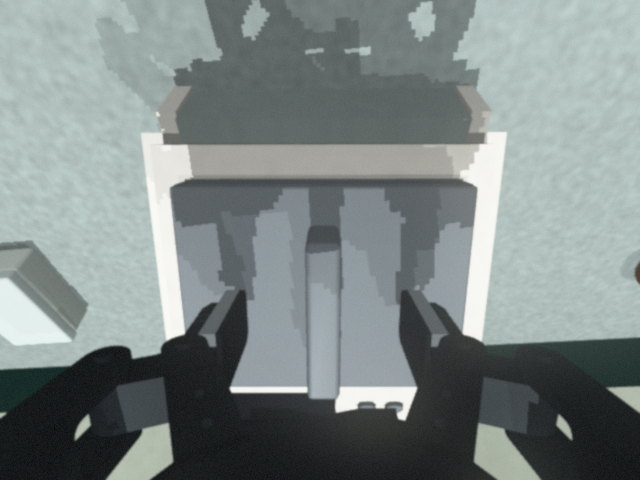

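drive_tool --slide '[[-5,0.5,9],[-14,1.4,26],[-33,3.2,62],[-56,5.5,106],[-70,6.8,132],[-70,6.8,132]]' --turn '[[0,0,0],[0,0,0],[0,0,0],[0,0,0],[0,0,0],[0,0,0]]' --gripper '[0.7,0.7,0.7,0.7,0.7,0.7]'

```text
t: 23.55
eef_pos: [0.5087, -0.0219, 0.2617]
tool_rot: [0.623, -0.59, 0.392, 0.331]
contact_force: [0.9, -1.0, -0.1]
gripper_width: 0.704
```

```bash
python3 - <<'E'
from sim2 import *
o=log();cam("wrist","w25");cam("side","s25");cam("top","t25")
crop("s25",270,150,130,110,6,"s25c")
E
```

```text
t 23.55 q [ 0.812 -0.016 -0.928  2.214  0.209  0.461  1.189] e [ 0.5087 -0.0219  0.2617] f [ 0.9 -1.  -0.1] gw 0.704
```

View pics/w25.png

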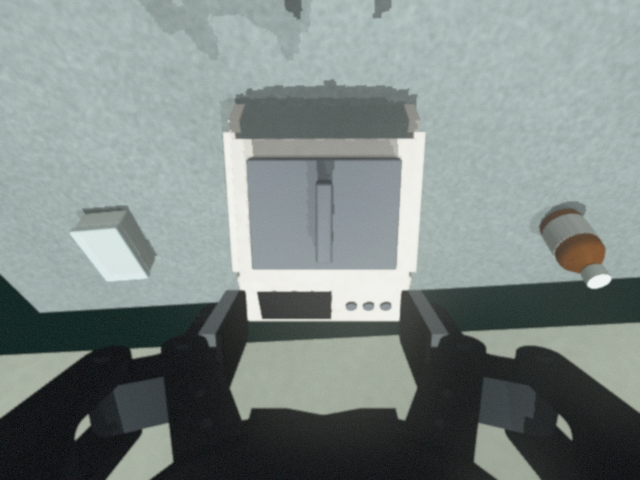

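View pics/s25c.png

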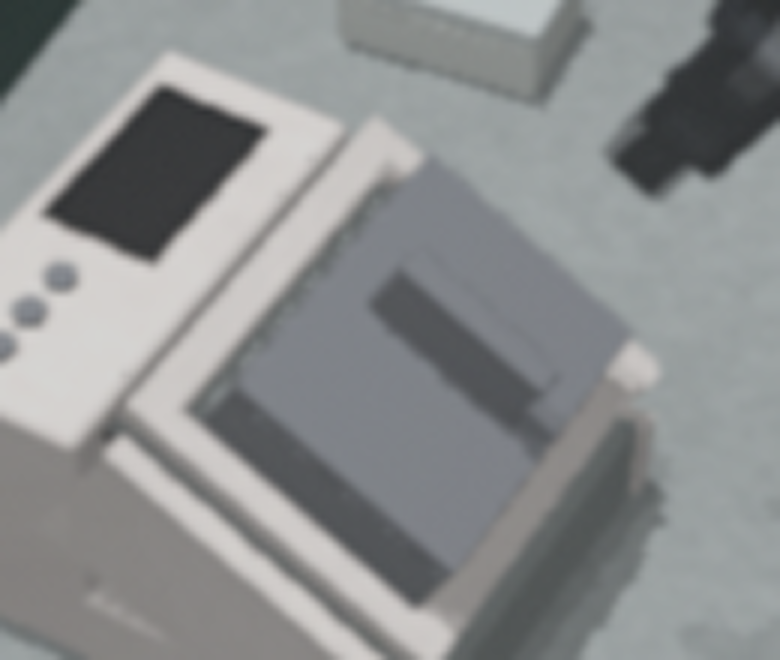

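```bash
python3 - <<'E'
from sim2 import *
Pt=Pw+W@[-.00075,-.0003,0.0004]
m=np.array([[45,-60,0],[45,60,0],[-45,60,0],[-45,-60,0]])/1e3
e=bot.get_obs()["eef_pos"];R=R_tool().as_matrix()
s=load("s25");w=camfix(load("w25"),e,R)
so=np.array([[430,160],[240,385],[450,575],[635,335]])/6+[270,150]
wo=np.array([[250,269],[397,269],[400,158],[248,159]],float)
def res(p,cs): 
    T=Pt+W@[p[0],p[1],p[2]]; Q=W@Rn.from_rotvec(p[3:6]).as_matrix()
    return np.concatenate([(proj(c,m@Q.T+T)-ob).ravel() for c,ob in cs])
for n,cs in (("wrist",[(w,wo)]),("both",[(w,wo),(s,so)]),("side",[(s,so)])):
    f=least_squares(res,[0,0,.043,0,0,0],args=(cs,));print(n,"top centre mm in well",(f.x[:3]*1000).round(1),"tilt",f.x[3:].round(3),"res",np.abs(f.fun).max().round(1))
    f=least_squares(lambda p:res(np.r_[p,.043,0,0,0],cs),[0,0]);print("   z fixed 43:",(f.x*1000).round(1),np.abs(f.fun).max().round(1))
for n in ("top",):
    a=cv2.imread("pics/top1.png");b=cv2.imread("pics/t25.png");d=cv2.absdiff(a,b)
    for nm,(x,y) in dict(jar=(168,215),reagent=(230,193),slidebox=(446,205)).items(): print(nm,d[y-20:y+20,x-20:x+20].mean().round(1))
E
```

```text
wrist top centre mm in well [-3.8 -0.4 37.7] tilt [ 0.008 -0.141  0.004] res 0.9
   z fixed 43: [-3.9 -0.3] 2.8
both top centre mm in well [-4.1 -0.6 40.8] tilt [ 0.015 -0.057  0.005] res 2.0
   z fixed 43: [-4.1 -0.2] 2.8
side top centre mm in well [ -6.9 -17.   20.4] tilt [-0.015  0.008 -0.008] res 0.3
   z fixed 43: [-5.  -0.2] 1.0
jar 1.7
reagent 1.8
slidebox 1.6
```

View pics/t25.png

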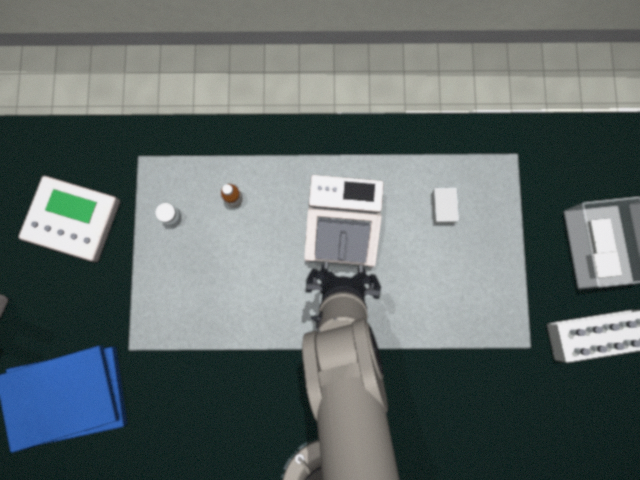

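```bash
python3 - <<'E'
from h import *
a=cv2.imread("pics/w23.png")[170:420,160:490];b=cv2.imread("pics/w24.png")[170:420,160:490]
cv2.imwrite("pics/cmp.png",cv2.resize(np.hstack([a,b]),None,fx=1.2,fy=1.2,interpolation=cv2.INTER_CUBIC))
crop("w24",290,215,70,195,3,"w24r"); crop("w23",290,215,70,195,3,"w23r")
cv2.imwrite("pics/cmp2.png",np.hstack([cv2.imread("pics/w23r.png"),cv2.imread("pics/w24r.png")]))
E
```

```text
(no output)
```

View pics/cmp.png

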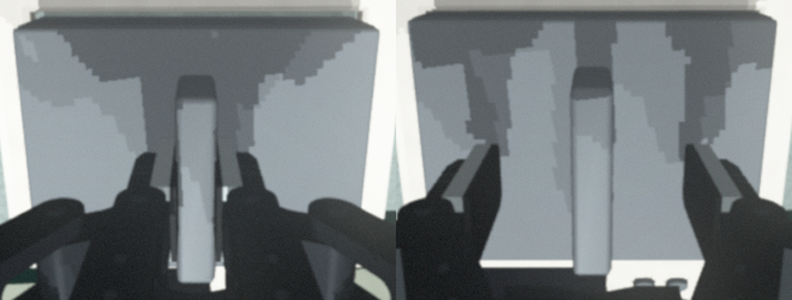

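View pics/cmp2.png

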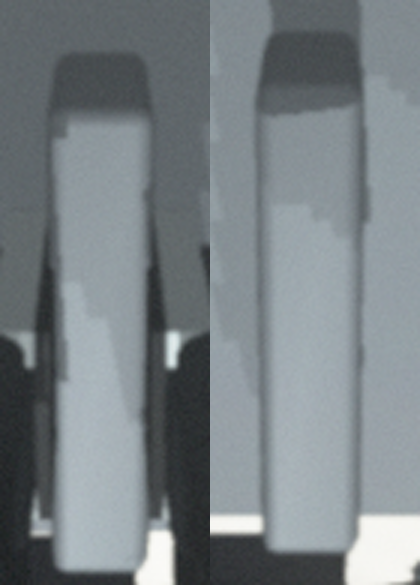

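```bash
python3 - <<'E'
from station import bot
o=bot.get_obs();print(o["t"],o["contact_force"].round(1)); print(bot.hand_in())
E
```

```text
23.7 [ 0.5 -1.1 -0.7]
the job is handed in; nothing more can be done
None
```

I seated the cassette in the well and let go of it. I then set the hood over it inside the rim, backed the arm clear and handed in at 23.7 s. The hand-in gave no verdict.

**Cassette:** it went in without snagging. When I pressed it, it met the floor at the expected height (about 32 N). After release it slid about 2 mm down the slope onto the well wall, so it sits about 2.5 mm off centre; the limit is 5 mm.

**Hood:** it touched down within about 0.5 mm of the expected height (about 38 N). After release it slid about 2.5 mm down to the rim. I estimate it is about 3 mm off centre; the limit is 6 mm.

**Other items:** top-camera pictures from before and after show the slide box, bottle and jar unmoved.

**Checks that disagreed:**
- **Final hood pose:** fitting it from the pictures put it 4 to 5 mm down the slope, more than the 3 mm of play allows. With tilt left free, the wrist picture alone gave about 8 degrees and the wrist and side pictures together about 3 degrees. That fit is poorly conditioned. I trusted the touchdown height and the unchanged size of the hood's lower edge before and after release, both of which point to it lying flat.
- **Wrist camera:** its reported position was off by about 1 mm, and I corrected for that.

**Change of plan:** my first approach to the well brought joint 6 to 0.18 rad, against a limit of 0.17. I backed out, turned the tool half a turn and went in that way; joint 6 then stayed above 0.28 rad.

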